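# Right the washed staining jar

### The job

The washed staining jar is draining upside down on the drip tray. Turn it right way up, stand it in the empty place of the staining row, on the square of filter paper, and then put its lid on. Set the jar down, do not drop it, and leave the closed jars, the beaker and the reagent bottle where they are.

Things in the scene. Friction and masses are not known exactly. Their poses are not given: they have to be found in the camera images.
- jar: The open slide-staining jar to be righted, white plastic, 150 g: a round foot 50 mm across and 8 mm thick, on it a hollow square body 42 x 42 mm (walls 3 mm), 96 mm tall in all, mouth open. It lies steadily on any of its four flat sides. Origin: centre of the underside of the foot; z runs from the foot to the mouth, x and y are square to the body's sides. At the start it stands on its mouth, z pointing down.
- lid: The jar's lid, white plastic, 40 g, lying the right way up on the green mat: a square cap 52 x 52 x 12 mm whose skirt (8 mm deep, 47 mm inside) drops loosely over the mouth of the jar, square to it, any of four ways; on top a grip bar 40 mm long (along the lid's x), 14 mm wide, 18 mm tall. Origin: centre of the skirt's lower edge, z up; the top of the cap is at 12 mm, of the bar at 30 mm. Seated on the jar its origin is 88 mm above the jar's origin.
- paper: Square of filter paper 56 x 56 mm, under 1 mm thick, lying flat on the tray floor in the one empty place of the staining tray, fixed. Origin: its centre, on the floor of the tray; x and y along its sides, parallel to the tray.
- staining_tray: Long steel tray, fixed, 344 mm (its x) x 90 mm (its y) outside, walls 4 mm thick and 22 mm tall, floor 4 mm above the bench; low ribs, 4 mm thick and 8 mm above the floor, part it into four places 84 mm apart, centred at x = -126, -42, 42 and 126 mm. Three hold closed jars, one is empty. Origin: centre of its underside, on the bench.
- closed_jar_1: A closed jar standing in the staining tray: same jar with its lid on, 118 mm tall to the top of the grip bar, lid 52 mm square. Origin: centre of the underside of the foot, z up. Leave it alone.
- closed_jar_2: Another closed jar, the same.
- closed_jar_3: Another closed jar, the same.
- drip_tray: Shallow grey plastic tray, fixed, 230 mm (its x) x 170 mm (its y), walls 4 mm thick and 22 mm tall, floor 4 mm above the bench. The jar and the beaker drain on it, 110 mm apart along its x. Origin: centre of its underside, on the bench. A wash bottle 195 mm tall stands on the bench to the far left of it.
- beaker: Glass beaker draining upside down beside the jar, 66 mm across at the rim, 84 mm tall. Origin: centre of its base, which is now on top, 84 mm above the tray floor. Leave it alone.
- mat: Green plastic bench mat, fixed, 360 mm (x) x 190 mm (y), 2 mm thick, with the lid near one end and the reagent bottle near the other and free room between them. Origin: centre of its underside. Things up to 60 mm tall stand on the bench more than 20 mm beyond its far (+x) end.
- reagent_bottle: Small reagent bottle with a blue cap standing on the mat, 38 mm across, 70 mm tall. Origin: centre of its underside. Leave it alone.
Not all that is in view belongs to the job. What is shaped like the lid but brown, orange or pink is not meant.

How it is judged (in metres and radians):
On the way:
1. the jar stands right way up in the empty place (angle between jar's own z axis and vertical below 0.08 rad and horizontal distance between jar and paper below 0.015 m and z of jar in the frame of staining_tray below 0.008 m), for 0.3 s.
At the end, for the whole second after the job is handed in: The jar stands right way up on the floor of the staining tray (within 0.08 rad), within 15 mm of the centre of the filter paper; its lid sits square over its mouth, fully down (within 3 mm); both at rest; the closed jars, beaker and reagent bottle where they were (within 30 mm) and not tipped (all of step 1 and z of lid in the frame of jar between 0.085 and 0.091 m and horizontal distance between lid and jar below 0.006 m and angle between the z axis of lid and the z axis of jar, either way round below 0.07 rad and angle between lid's own z axis and vertical below 0.15 rad and linear speed of each of jar, lid below 0.02 m/s); the robot touches nothing.
It fails at once if a closed jar pushed away or knocked over (distance of any of closed_jar_1, closed_jar_2, closed_jar_3 from where it was at the start of the episode above 0.03 m or angle between any of closed_jar_1, closed_jar_2, closed_jar_3's own z axis and vertical above 0.45 rad).
It fails at once if the beaker pushed away or knocked over (distance of beaker from where it was at the start of the episode above 0.03 m or angle between beaker's own z axis and vertical below 2.7 rad).
It fails at once if the reagent bottle pushed away or knocked over (distance of reagent_bottle from where it was at the start of the episode above 0.03 m or angle between reagent_bottle's own z axis and vertical above 0.45 rad).
It fails at once if the jar dropped (falling free, faster than 0.7 m/s) (linear speed of jar above 0.7 m/s and contact force between jar and the fingers below 0.2 N).
It also fails if it takes over 72 s, if anything falls off the work surface, if the arm or the gripper's body presses on something with over 40 N, if the wrist force passes 120 N, or if a joint passes its speed limit or range.

### The arm

A 6-joint arm with a two-finger parallel gripper is mounted at the origin on the work surface. World frame = base frame: x ahead of the robot, y to its left, z up, the work surface at z = 0. Lengths are in m, angles in degrees, forces in N, time in s.
With the tool pointing down it reaches from about 0.35 to 0.875 m from the base axis. Payload 4.2 kg.
Tool frame: the origin (TCP) lies between the finger pads; the fingertips stand 14 mm ahead of it and the grasp point (between the pads) lies 5 mm behind it (r.tcp_to_tips is the distance from the TCP to the fingertips, in m); y points along the fingers, x is the direction in which the jaws open and shut, and the axes are right-handed (so a half turn about y gives the same grasp; the last joint's range is limited). The gripper opens to 87 mm and grips with 3 to 60 N. Pads are 19 mm wide; open, the fingers measure 117 mm over their backs; the gripper's body (75 mm by 190 mm) begins 51 mm behind the grasp point.
Start: joints at [90.333, 22.042, 0.453, 0, -68.411, -14.817], TCP at [0.156, 0.605, 0.237] pointing down, gripper open.
Joint ranges: [-179.83, 179.83], [-69.29, 118.12], [-61.27, 80.66], [-181.25, 117.63], [-171.15, -9.14], [-177.46, 177.46]. Speed limits (degrees/s): [159.86, 159.86, 180, 180, 180, 180].

### API

Orientations are given as a 3x3 rotation matrix whose columns are the frame's x, y, z axes.
In Python, from station import sense, optics, ticket, r gives the robot as it stands.
- The arm moves only by the tool carry_out, never from a script. Its argument "steps" is a list that holds one entry, the list of rows, each a list of 6 numbers: the shift along the world's x, y, z in cm, then the turn, a rotation vector about the world's x, y, z in rad. A call has 1 to 20 rows; each row is the pose to reach, as a shift and turn from the pose commanded when the call began; what a row does not reach only later rows make up. A row lasts 1/8 s, in which the tool goes at most 62.5 mm and 10.7 degrees, less where a joint would pass 70% of its speed; a pose out of reach is approached as far as the arm can. A call with a gripper value outside its range is refused whole. "fingers" is the closure in counts, from 0 (fully open) to 255 (shut), set as the call begins (left out, the last holds). The fingers move at their own pace and stop on an object; the grip force is fixed at half the most. Time passes only in rows, so rows that repeat a pose let the fingers close. It gives the time, the measured TCP pose, the force and the opening at its end, in the units of the state.
- sense(): the state, without advancing time (a new reading comes with each control period).
- optics.capture(name): name is "scene" or "top"; returns a dict with "image" (420x560x3 uint8, red, green, blue), "fov_y" (degrees; the focal length in pixels is half the picture's height over the tangent of half this angle, whatever the lens; pixels are square), "cx", "cy" (the principal point, pixels), "k1" (the pictures are not rectified: a ray, as slopes to the right and down, at radius r is drawn at 1 + k1 r^2 times it, then the intrinsics apply), "rvec" (rotation vector, rad) and "tvec" (3), from world to camera coordinates, as OpenCV has them. Camera axes: x right, y down, z forward; pixel columns grow to the right and rows downward; lengths in m; the calibration is good to about 2 mm. A picture is of the moment at which its call begins. There is no depth.
- ticket.finish_job(): hands the job in, once; it reports no verdict.
The state is a dict: "time_s": time; "joints": joint angles; "joint_velocities": joint speeds; "effort": joint torques, N m; "tcp_pos": TCP position; "ee_rot": TCP orientation; "wrist_force": force on the tool from outside, world axes, zero at the start; "moment": the same for the moment, N m; "gripper_width": opening from 0.0 (shut) to 1.0 (fully open).
Only numpy, scipy, OpenCV 4.12 (cv2) and the standard library are available. Lean on these libraries where they do the work, as an engineer would, in place of code of your own. Each camera call takes 0.05 s, during which the arm holds its last target.

## Working session

There is one attempt and no reset: what is moved stays moved. The work goes in short steps, Python scripts to look and compute and a tool call to move; the robot and the scene stay as the last step left them, time stands still between calls to the robot, and variables do not carry over. Pictures are saved under pics/ and viewed, and the job is handed in when it is done.

Besides the shell and the picture viewer there is one more tool, called after ">>>" by a JSON object that holds its "api" and its "payload", one argument or row to a line. carry_out: Moves the arm, as the interface text tells. Its arguments: {"type":"object","properties":{"steps":{"type":"array","items":{"type":"array","items":{"type":"array","items":{"type":"number"}}}},"fingers":{"type":"number"}},"required":["steps"]}

```bash
ls; mkdir -p pics; python3 - <<'E'
from station import sense, optics, ticket, r
import cv2
s=sense(); print(s)
for n in("scene","top"):
    c=optics.capture(n); cv2.imwrite(f"pics/{n}0.png",c["image"][:,:,::-1]); print(n,{k:v for k,v in c.items() if k!="image"})
E
```

```text
pics
{'time_s': 0.0, 'joints': array([ 9.03341183e+01,  2.20897108e+01,  3.80327301e-01, -3.09828009e-02,
       -6.84110652e+01, -1.48178274e+01]), 'joint_velocities': array([ 0.00229888, -0.01566689,  0.08866461,  0.03572472, -0.00915899,
        0.00222686]), 'effort': array([-2.94419642e-04, -3.90667677e+01,  1.87403870e+01,  4.22014430e+00,
        1.09427754e-02, -1.95972279e-04]), 'tcp_pos': array([0.15612994, 0.60459163, 0.23546922]), 'ee_rot': array([[-2.50297342e-01, -4.90549566e-04,  9.68168890e-01],
       [-9.68166603e-01, -2.10507087e-03, -2.50297817e-01],
       [ 2.16084762e-03, -9.99997664e-01,  5.19599373e-05]]), 'wrist_force': array([-0.51776126, -0.27927399,  0.12723291]), 'moment': array([ 1.97177272e-02,  2.97426729e-05, -1.13774309e-02]), 'gripper_width': 0.9983177083638283}
scene {'fov_y': 51.11951349789624, 'cx': 282.2350628567023, 'cy': 209.21444717140187, 'k1': 0.01718627014844256, 'rvec': array([ 1.35868109,  1.9525728 , -1.05383399]), 'tvec': array([ 0.12462792, -0.24869066,  1.61750761])}
top {'fov_y': 47.4153013896446, 'cx': 279.74973938140477, 'cy': 206.11930742655895, 'k1': 0.014001386361527375, 'rvec': array([ 2.20489705, -2.14645126,  0.12897805]), 'tvec': array([0.0441303 , 0.57008032, 1.11059709])}
```

View pics/scene0.png

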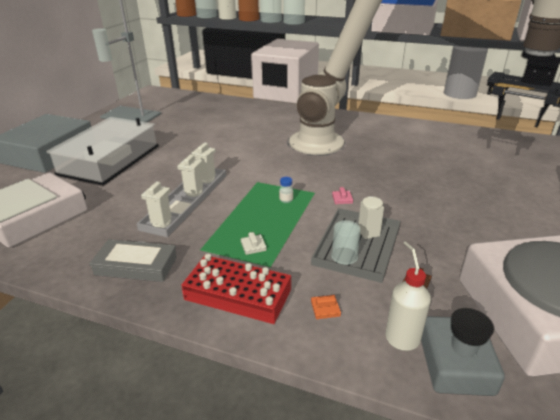

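View pics/top0.png

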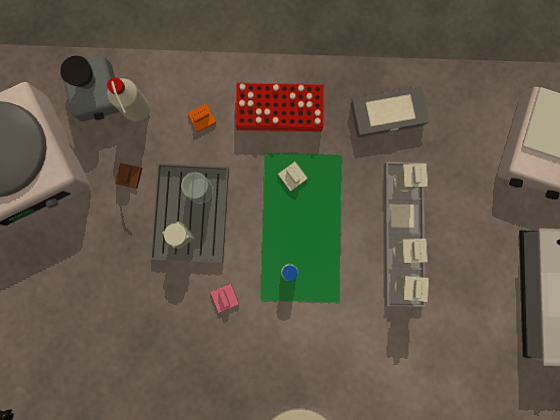

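Candidates for the white jar: jar upside down at scene (371,217) / top (177,235). It could be confused with the beaker at scene (345,240) or the closed jars in the row. Candidates for the lid: white one on the mat at top (292,177) / scene (253,243). Decoys: orange at top (202,118), brown (128,176), pink (224,298). By the description I choose the white ones, and check them in a crop.

```bash
cat > h.py <<'E'
import numpy as np, cv2
from scipy.spatial.transform import Rotation as R
from station import sense, optics, ticket, r
def cap(n,fn=None):
    c=optics.capture(n); im=c["image"]; h,w=im.shape[:2]
    f=h/2/np.tan(np.radians(c["fov_y"]/2)); c["K"]=np.array([[f,0,c["cx"]],[0,f,c["cy"]],[0,0,1.]])
    c["D"]=np.array([c["k1"],0,0,0.]); c["Rm"]=cv2.Rodrigues(np.array(c["rvec"]))[0]
    c["C"]=-c["Rm"].T@np.array(c["tvec"])
    if fn: cv2.imwrite(fn,im[:,:,::-1])
    return c
def ray(c,uv):
    p=cv2.undistortPoints(np.array(uv,float).reshape(-1,1,2),c["K"],c["D"]).reshape(-1,2)
    return np.c_[p,np.ones(len(p))]@c["Rm"]
def onz(c,uv,z):
    d=ray(c,uv); return c["C"]+d*((z-c["C"][2])/d[:,2])[:,None]
def proj(c,P):
    return cv2.projectPoints(np.array(P,float).reshape(-1,1,3),np.array(c["rvec"]),np.array(c["tvec"]),c["K"],c["D"])[0].reshape(-1,2)
def crop(c,x0,y0,x1,y1,k,fn):
    cv2.imwrite(fn,cv2.resize(c["image"][y0:y1,x0:x1,::-1],None,fx=k,fy=k,interpolation=cv2.INTER_CUBIC))
E
python3 - <<'E'
from h import *
print([a for a in dir(r) if a[0]!='_'])
t=cap("top"); s=cap("scene")
a=cv2.resize(t["image"][155:275,145:235],None,fx=5,fy=5,interpolation=2)
crop(t,145,155,235,275,5,"pics/c1.png")
crop(s,310,170,430,280,5,"pics/c2.png")
crop(t,260,150,345,310,3.7,"pics/c3.png"); crop(t,375,150,440,315,3.6,"pics/c4.png")
crop(s,220,170,330,260,5,"pics/c5.png")
print(t["C"],s["C"])
E
```

```text
['PlanningError', 'tcp_to_tips']
[0.45142176 0.07553954 1.1622724 ] [1.4326318  0.40949854 0.68817664]
```

View pics/c1.png

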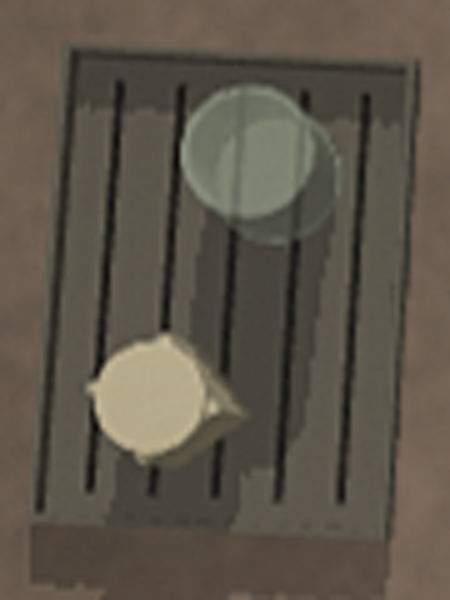

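View pics/c2.png

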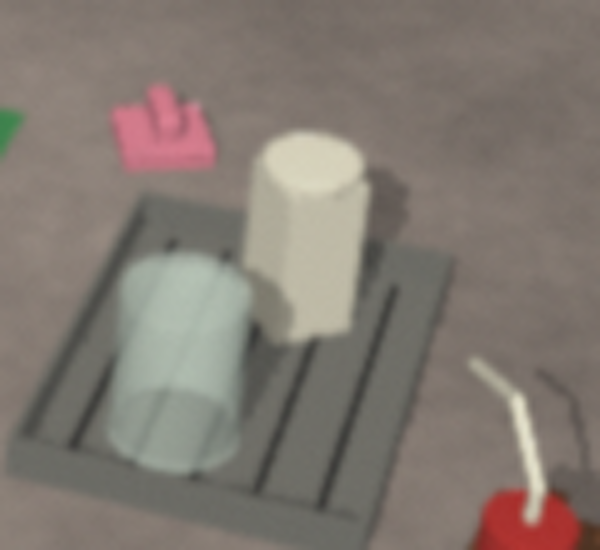

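View pics/c3.png

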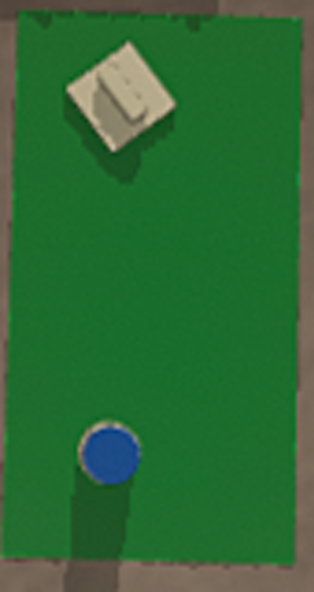

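View pics/c4.png

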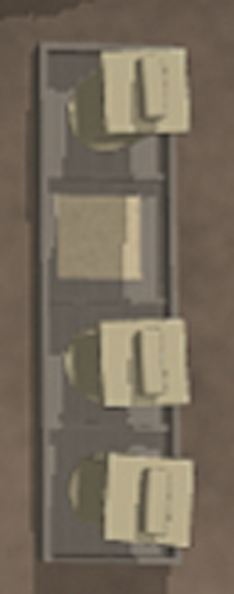

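View pics/c5.png

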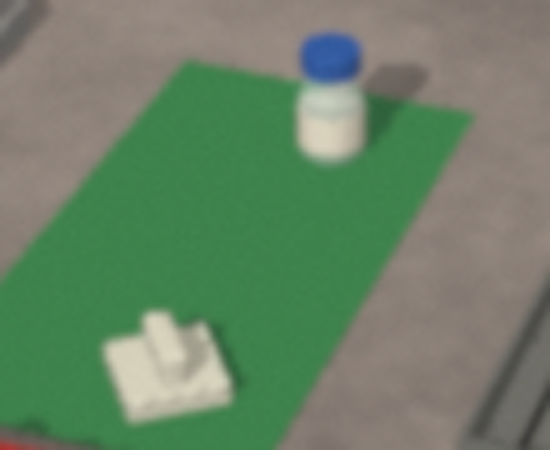

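The crops show the jar's foot disc at top (175,235) with body corners around it at (163,233), (178,222) and (173,247), and the bottom corner at (194,237). The lid is white on the green mat with its bar at (295,175), and the paper is at (399,217).

```bash
python3 - <<'E'
from h import *
t=cap("top"); s=cap("scene")
def P(z,k,ox,oy,*pts): return onz(t,[(ox+x/k,oy+y/k) for x,y in pts],z)
np.set_printoptions(precision=4,suppress=True)
ctr=P(.1,5,145,155,(150,398))[0]; print("jar foot",ctr)
cs=onz(s,[(310+314/5,170+163/5)],.1)[0]; print("jar foot scene",cs)
for z,p in((.09,(90,388)),(.09,(165,333)),(.09,(140,463)),(.004,(245,412))):
    q=P(z,5,145,155,p)[0]; d=q[:2]-ctr[:2]; print("corner",q,np.hypot(*d),np.degrees(np.arctan2(d[1],d[0])))
q=onz(s,[(310+283/5,170+342/5),(310+352/5,170+328/5)],.004); d=q[1]-q[0]; print("scene bottom edge",q,np.hypot(*d[:2]),np.degrees(np.arctan2(d[1],d[0])))
print("beaker",P(.088,5,145,155,(248,150)))
print("drip corners",P(.022,5,145,155,(72,48),(418,60),(388,538),(32,524)))
print("mat",P(.002,3.7,260,150,(18,10),(302,17),(295,565),(4,558)))
print("bottle",P(.07,3.7,260,150,(110,456)), )
L=P(.014,3.7,260,150,(66,90),(128,41),(176,103),(114,153)); print("lid top",L,L.mean(0))
L=P(.032,3.7,260,150,(98,81),(112,64),(148,112),(133,124)); print("bar",L,L.mean(0))
L=P(.0045,3.6,375,150,(58,195),(143,195),(143,280),(58,277)); print("paper",L,L.mean(0))
L=P(.022,3.6,375,150,(38,43),(185,45),(178,563),(40,563)); print("tray",L,L.mean(0))
E
```

```text
jar foot [0.4917 0.2902 0.1   ]
jar foot scene [0.5004 0.2943 0.1   ]
corner [0.4958 0.3191 0.09  ] 0.029156311886752793 81.85663597026647
corner [0.5212 0.287  0.09  ] 0.029764638480087407 -6.2558212255455965
corner [0.4631 0.2953 0.09  ] 0.02903917702367421 170.01097619748228
corner [0.4898 0.2637 0.004 ] 0.026558368887312934 -94.09649049761342
scene bottom edge [[0.5219 0.2928 0.004 ]
 [0.498  0.3236 0.004 ]] 0.03904031608998192 127.72626039749953
beaker [[0.6052 0.254  0.088 ]]
drip corners [[0.6618 0.3515 0.022 ]
 [0.6608 0.1852 0.022 ]
 [0.4315 0.1908 0.022 ]
 [0.4339 0.3584 0.022 ]]
mat [[ 0.7028  0.0992  0.002 ]
 [ 0.7037 -0.0905  0.002 ]
 [ 0.3432 -0.0905  0.002 ]
 [ 0.343   0.0977  0.002 ]]
bottle [[0.4124 0.0335 0.07  ]]
lid top [[ 0.6478  0.0659  0.014 ]
 [ 0.6816  0.0259  0.014 ]
 [ 0.6412 -0.0066  0.014 ]
 [ 0.6069  0.0334  0.014 ]] [0.6444 0.0296 0.014 ]
bar [[0.6512 0.0455 0.032 ]
 [0.6626 0.0367 0.032 ]
 [0.6318 0.0127 0.032 ]
 [0.6237 0.0222 0.032 ]] [0.6423 0.0293 0.032 ]
paper [[ 0.5836 -0.2128  0.0045]
 [ 0.5852 -0.2706  0.0045]
 [ 0.5274 -0.2704  0.0045]
 [ 0.5278 -0.2129  0.0045]] [ 0.556  -0.2417  0.0045]
tray [[ 0.6843 -0.1947  0.022 ]
 [ 0.6858 -0.2941  0.022 ]
 [ 0.3416 -0.2874  0.022 ]
 [ 0.3393 -0.197   0.022 ]] [ 0.5128 -0.2433  0.022 ]
```

```bash
cat > p.py <<'E'
from h import *
import json,os
np.set_printoptions(precision=4,suppress=True)
F='cmd.json'
def load():
    if os.path.exists(F):
        j=json.load(open(F)); return np.array(j['p']),np.array(j['R'])
    a=np.radians(-104.484); x=np.array([np.cos(a),np.sin(a),0]); y=np.array([0,0,-1.]); 
    return np.array([.156,.605,.237]),np.c_[x,y,np.cross(x,y)]
def done(row):
    p,Rm=load(); p=p+np.array(row[:3])/100; Rm=R.from_rotvec(row[3:]).as_matrix()@Rm
    json.dump({'p':p.tolist(),'R':Rm.tolist()},open(F,'w'))
def ori(yaw,tilt,flip=1):
    """d horizontally toward yaw, tilt = deg below horizontal (90 down, >90 past); jaw x horizontal at yaw-90 (flip=1) or +90"""
    y,t=np.radians(yaw),np.radians(tilt)
    d=np.array([np.cos(t)*np.cos(y),np.cos(t)*np.sin(y),-np.sin(t)])
    x=flip*np.array([np.sin(y),-np.cos(y),0]); return np.c_[x,d,np.cross(x,d)]
def to(gp,Rm,start=None):
    """row to bring the grasp point to gp with orientation Rm"""
    p,R0=load(); tcp=np.array(gp)+.005*Rm[:,1]
    rv=R.from_matrix(Rm@R0.T).as_rotvec(); row=np.r_[(tcp-p)*100,rv]
    n=max(np.linalg.norm(tcp-p)/.0625,np.degrees(np.linalg.norm(rv))/10.7)
    print("row",np.round(row,3).tolist(),"rows>=",round(n,1)); return row
def chk():
    s=sense(); p,R0=load(); print("t",round(s["time_s"],2),"tcp",s["tcp_pos"],"err mm",(s["tcp_pos"]-p)*1e3,"rot err deg",np.degrees(R.from_matrix(s["ee_rot"]@R0.T).as_rotvec()),"F",s["wrist_force"],"w",s["gripper_width"],"J",s["joints"])
E
python3 - <<'E'
from p import *
Rm=ori(37.7,30); d=Rm[:,1]; jar=np.array([.4935,.2915,.055])
g=jar-.003*d; pre=g-.10*d; print(pre,g)
h=pre.copy(); h[2]=.21
to(h,Rm); to(pre,Rm)
E
```

```text
[0.4229 0.237  0.1065] [0.4914 0.2899 0.0565]
row [27.035, -36.54, -2.95, 0.218, -1.059, 0.824] rows>= 7.3
row [27.035, -36.54, -13.3, 0.218, -1.059, 0.824] rows>= 7.6
```

>>> {"api": "carry_out", "payload": {
  "steps": [
    [[27,-36.5,-3,0.218,-1.059,0.824],[27,-36.5,-3,0.218,-1.059,0.824],[27,-36.5,-3,0.218,-1.059,0.824],[27,-36.5,-3,0.218,-1.059,0.824],[27,-36.5,-3,0.218,-1.059,0.824],[27,-36.5,-3,0.218,-1.059,0.824],[27,-36.5,-3,0.218,-1.059,0.824],[27,-36.5,-3,0.218,-1.059,0.824],[27,-36.5,-3,0.218,-1.059,0.824],[27,-36.5,-3,0.218,-1.059,0.824],[27,-36.5,-3,0.218,-1.059,0.824]]
  ],
  "fingers": 0
}}

```text
time_s: 1.68
tcp_pos: [0.3234, 0.3017, 0.3694]
ee_rot: [[0.572, 0.673, 0.469], [-0.82, 0.447, 0.359], [0.032, -0.59, 0.807]]
wrist_force: [0.8, 0.1, 1.5]
gripper_width: 1.001
```

```bash
python3 - <<'E'
from p import *
done([27,-36.5,-3,.218,-1.059,.824]); chk(); print(sense()["joint_velocities"])
t=cap("scene","pics/s1.png")
E
```

```text
t 1.68 tcp [0.3234 0.3017 0.3694] err mm [-102.6333   61.7108  162.3603] rot err deg [-5.1127  3.8669 -2.8947] F [0.7803 0.1314 1.4766] w 1.0010306932983648 J [ 44.7756 -22.6063 -61.1334 101.6317  -9.2004 -16.1786]
[  40.1558  -35.421    -5.1059 -132.7778   -0.3374  115.2719]
```

View pics/s1.png

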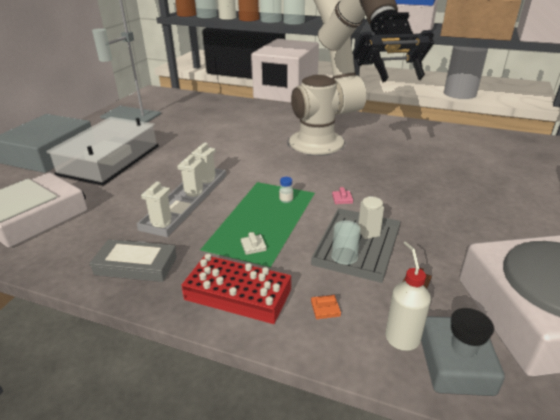

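>>> {"api": "carry_out", "payload": {
  "steps": [
    [[0,0,0,0,0,0]]
  ]
}}

```text
time_s: 1.85
tcp_pos: [0.3224, 0.3035, 0.3697]
ee_rot: [[0.573, 0.672, 0.47], [-0.819, 0.449, 0.356], [0.028, -0.589, 0.808]]
wrist_force: [0.2, 0.2, -0.5]
gripper_width: 1.002
```

```bash
cat >> p.py <<'E'
def log():
    s=sense(); open('log.jsonl','a').write(json.dumps({k:np.array(s[k]).tolist() for k in("time_s","joints","tcp_pos","ee_rot","joint_velocities")})+"\n")
E
python3 - <<'E'
from p import *
log(); chk(); print(sense()["joint_velocities"])
E
```

```text
t 1.85 tcp [0.3224 0.3035 0.3697] err mm [-103.6332   63.4549  162.7276] rot err deg [-4.9258  3.9324 -2.8493] F [ 0.2012  0.1781 -0.4787] w 1.001819924245707 J [ 44.8961 -22.5675 -61.0767 101.9304  -9.1706 -16.6759]
[-0.7473  2.5377  0.1194  2.4907  0.1072 -0.7039]
```

```bash
cat >> p.py <<'E'
def setm():
    s=sense(); u,_,v=np.linalg.svd(np.array(s["ee_rot"])); json.dump({'p':s["tcp_pos"].tolist(),'R':(u@v).tolist()},open(F,'w'))
E
python3 - <<'E'
from p import *
setm(); to([.45,.25,.305],ori(30,90)); to([.45,.25,.305],ori(30,90,-1));
E
```

```text
row [12.763, -5.345, -6.973, -0.483, 0.808, -0.093] rows>= 5.1
row [12.763, -5.345, -6.973, -1.189, -0.711, 2.719] rows>= 16.3
```

>>> {"api": "carry_out", "payload": {
  "steps": [
    [[12.8,-5.3,-7,-0.483,0.808,-0.093],[12.8,-5.3,-7,-0.483,0.808,-0.093],[12.8,-5.3,-7,-0.483,0.808,-0.093]]
  ]
}}

```text
time_s: 2.22
tcp_pos: [0.4134, 0.2712, 0.3574]
ee_rot: [[0.524, 0.607, 0.597], [-0.851, 0.346, 0.395], [0.033, -0.715, 0.698]]
wrist_force: [0.6, -0.5, 0.7]
gripper_width: 0.995
```

```bash
python3 - <<'E'
from p import *
log(); chk(); setm(); to([.45,.25,.305],ori(30,90))
E
```

```text
t 2.23 tcp [0.4134 0.2712 0.3574] err mm [ 90.9979 -32.2602 -12.354 ] rot err deg [-5.5125  7.8728 -3.6249] F [ 0.6324 -0.4789  0.6558] w 0.994587971637439 J [ 54.5416 -14.6645 -50.3192  54.2347 -21.2423  22.0798]
row [3.664, -2.119, -5.737, -0.369, 0.68, -0.04] rows>= 4.1
```

>>> {"api": "carry_out", "payload": {
  "steps": [
    [[3.7,-2.1,-5.7,-0.37,0.68,-0.04],[3.7,-2.1,-5.7,-0.37,0.68,-0.04],[3.7,-2.1,-5.7,-0.37,0.68,-0.04]]
  ]
}}

```text
time_s: 2.6
tcp_pos: [0.4492, 0.2494, 0.2985]
ee_rot: [[0.504, 0.285, 0.815], [-0.863, 0.14, 0.485], [0.024, -0.948, 0.317]]
wrist_force: [1.7, -0.7, 2.2]
gripper_width: 0.995
```

```bash
python3 - <<'E'
from p import *
log(); chk(); setm(); to([.45,.25,.305],ori(30,90))
E
```

```text
t 2.6 tcp [0.4492 0.2494 0.2985] err mm [ 35.8709 -21.8252 -58.92  ] rot err deg [-12.8213  22.4234  -2.0715] F [ 1.6778 -0.7452  2.19  ] w 0.9946672339839673 J [ 51.5821  -0.4795 -25.1282  10.4005 -48.9971  63.1983]
row [0.076, 0.063, 0.155, -0.141, 0.291, -0.008] rows>= 1.7
```

```bash
cat > fit.py <<'E'
from p import *
from scipy.optimize import least_squares
import itertools
def rx(a):return R.from_euler('x',a).as_matrix()
def ry(a):return R.from_euler('y',a).as_matrix()
def rz(a):return R.from_euler('z',a).as_matrix()
# params: o1..o6, h,a1,L1,L2,a3,L3,ty
def fk(q,v,sg):
    q=np.radians(q)*sg+np.r_[v[0],v[1],0,v[3],v[4],v[5]]
    R1=rz(q[0]); p=R1@[v[7],v[13],v[6]]
    R2=R1@ry(q[1]); p=p+R2@[0,0,v[8]]
    R3=R2@ry(q[2]); p=p+R3@[v[9],0,v[10]]
    R6=R3@rx(q[3])@ry(q[4])@rx(q[5]); p=p+R6@[v[11],v[12],v[2]]
    return p,R6@TR      # tool y along x6
TR=np.array([[0,1,0],[0,0,1],[1,0,0.]])  # columns: tool x ,y ,z in frame6 ; tool y = x6
def data():
    D=[([90.333,22.042,.453,0,-68.411,-14.817],)+load0()]
    for l in open('log.jsonl'):
        j=json.loads(l); D.append((j["joints"],np.array(j["tcp_pos"]),np.array(j["ee_rot"])))
    return D
def load0():
    a=np.radians(-104.484); x=np.array([np.cos(a),np.sin(a),0]); y=np.array([0,0,-1.]); 
    return np.array([.156,.605,.237]),np.c_[x,y,np.cross(x,y)]
TRs=[]
def res(v,sg,D):
    o=[]
    for q,p,Rm in D:
        a,b=fk(q,v,sg); o+=list((a-p)*10)+list(R.from_matrix(b@Rm.T).as_rotvec())
    reg=(v[[2,12,13,10,7]])*0.02
    return np.r_[o,reg]
if __name__=="__main__":
    D=data(); rng=np.random.default_rng(0); best=[]
    for s4,s5,s6,s1,s3 in itertools.product((1,-1),(1,-1),(1,-1),(1,),(1,-1)):
        sg=np.array([s1,1,s3,s4,s5,s6])
        for k in range(6):
            v0=np.r_[rng.uniform(-.3,.3),rng.uniform(-.2,.2),0,rng.choice([0,np.pi/2,-np.pi/2,np.pi]),rng.uniform(-.2,.2),rng.uniform(-3,3),.3,0,.35,.35,0,.25,0,0]
            try: f=least_squares(res,v0,args=(sg,D),max_nfev=150)
            except Exception as e: continue
            best.append((f.cost,sg.tolist(),f.x))
    best.sort(key=lambda b:b[0])
    for b in best[:4]: print(b)
    c,sg,v=best[0]; json.dump({'v':v.tolist(),'sg':sg},open('fit.json','w'))
    for q,p,Rm in D:
        a,b=fk(q,v,np.array(sg)); print((a-p)*1e3,np.degrees(R.from_matrix(b@Rm.T).as_rotvec()))
E
time python3 fit.py
```

```text
(np.float64(0.05136077236683347), [1, 1, -1, 1, 1, -1], array([ 2.5613, -1.3527, -0.082 , -0.2617, -2.681 , -0.6991, -0.9355,
       -1.5419, -0.3459,  1.9631,  0.5327,  0.5786, -0.0742, -0.0078]))
(np.float64(0.06749100629903375), [1, 1, -1, -1, 1, -1], array([-0.1843,  0.0759, -0.0767,  2.9504,  0.1029,  0.0079,  1.6819,
       -0.3828,  0.5323,  1.0107, -0.6029,  0.9418, -0.0813,  0.0479]))
(np.float64(0.0674910062993633), [1, 1, -1, -1, -1, -1], array([-0.1843,  0.0759, -0.0767, -0.1912, -0.1029,  3.1495,  1.6819,
       -0.3828,  0.5323,  1.0107, -0.6029,  0.9418, -0.0813,  0.0479]))
(np.float64(0.06749100629958389), [1, 1, -1, -1, -1, -1], array([-0.1843,  0.0759, -0.0767, -0.1912, -0.1029,  3.1495,  1.6819,
       -0.3828,  0.5323,  1.0107, -0.6029,  0.9418, -0.0813,  0.0479]))
[-0.9178 -0.1446 -1.6178] [-0.877  12.1067 -5.0312]
[-2.4373 -4.7589 -3.9113] [-3.4598 -2.2978  2.3566]
[2.5098 5.1866 4.3705] [-0.3311 -9.0585 -0.24  ]
[-0.1072 -0.5035  1.1586] [-1.1246  3.6771 -2.8268]
real	2m53.016s
user	2m9.862s
sys	0m0.550s
```

```bash
cat > fit.py <<'E'
from p import *
from scipy.optimize import least_squares
def rx(a):return R.from_euler('x',a).as_matrix()
def ry(a):return R.from_euler('y',a).as_matrix()
def rz(a):return R.from_euler('z',a).as_matrix()
TR=None
def fk(q,v):
    q=np.radians(q)*[1,1,-1,1,-1,1]
    R1=rz(q[0]); p=R1@[v[1],0,v[0]]
    R2=R1@ry(q[1]); p=p+R2@[0,0,v[2]]
    R3=R2@ry(q[2]); p=p+R3@[v[3],0,v[4]]
    R4=R3@rx(q[3]*S4); p=p+R4@[0,v[5],0]
    R6=R4@ry(q[4])@rx(q[5]*S6+v[7]); p=p+R6@[v[6],0,0]
    return p,R6@np.c_[[0,1,0],[1,0,0],[0,0,-1.]]
S4,S6=1,1
def load0():
    a=np.radians(-104.484); x=np.array([np.cos(a),np.sin(a),0]); y=np.array([0,0,-1.]); 
    return np.array([.156,.605,.237]),np.c_[x,y,np.cross(x,y)]
def data():
    D=[([90.333,22.042,.453,0,-68.411,-14.817],)+load0()]
    for l in open('log.jsonl'):
        j=json.loads(l); D.append((j["joints"],np.array(j["tcp_pos"]),np.array(j["ee_rot"])))
    return D
def res(v,D):
    o=[]
    for q,p,Rm in D:
        a,b=fk(q,v); o+=list((a-p)*10)+list(R.from_matrix(b@Rm.T).as_rotvec())
    return np.r_[o,(v[[1,4]])*.01]
if __name__=="__main__":
    D=data(); best=None
    for S4 in(1,-1):
      for S6 in (1,-1):
        for o in (0,1.57,3.1,-1.57):
          f=least_squares(res,[.3,0,.35,.35,0,-.16,.29,o],args=(D,))
          if best is None or f.cost<best[0]: best=(f.cost,S4,S6,f.x)
    print(best); c,S4,S6,v=best; json.dump([int(S4),int(S6),v.tolist()],open('fit.json','w'))
    for q,p,Rm in D:
        a,b=fk(q,v); print((a-p)*1e3,np.degrees(R.from_matrix(b@Rm.T).as_rotvec()))
E
python3 fit.py
```

```text
(np.float64(4.8968802667819925e-06), -1, -1, array([ 0.163 , -0.0013,  0.5643,  0.4235, -0.0007, -0.1596,  0.2928,
       -1.5708]))
[ 0.129  -0.0428 -0.1476] [-0. -0. -0.]
[ 0.0592 -0.0537 -0.017 ] [-0. -0. -0.]
[-0.0157 -0.0166 -0.018 ] [ 0. -0. -0.]
[-0.0505  0.1194  0.1826] [ 0. -0. -0.]
```

```bash
cat > ik.py <<'E'
from p import *
import fit
from scipy.optimize import least_squares
fit.S4,fit.S6,V=json.load(open('fit.json')); V=np.array(V)
LO=np.array([-179.83,-69.29,-61.27,-181.25,-171.15,-177.46])+.6; HI=np.array([179.83,118.12,80.66,117.63,-9.14,177.46])-.6
def ik1(gp,Rm,q0):
    tcp=np.array(gp)+.005*Rm[:,1]
    def f(q):
        a,b=fit.fk(q,V); return np.r_[(a-tcp)*5,R.from_matrix(b@Rm.T).as_rotvec()]
    s=least_squares(f,np.clip(q0,LO+.01,HI-.01),bounds=(LO,HI),x_scale=50,max_nfev=60); return s.x,np.sqrt(2*s.cost)
def iks(gp,Rm,n=14,seed=0):
    rng=np.random.default_rng(seed); out=[]; az=np.degrees(np.arctan2(gp[1],gp[0]))
    for k in range(n):
        q0=np.r_[az+rng.uniform(-30,40),rng.uniform(-30,80),rng.uniform(-55,60),rng.uniform(-180,110),rng.uniform(-160,-15),rng.uniform(-170,170)]
        q,e=ik1(gp,Rm,q0)
        if e<2e-3 and not any(np.abs(q-o).max()<3 for o in out): out.append(q)
    return out
E
python3 - <<'E'
from ik import *
jar=np.array([.4935,.2915,.055])
for a in (20,30,40,50):
  for fl in (1,-1):
    Rm=ori(37.7,a,fl); d=Rm[:,1]; 
    for nm,b in(("g",.003),("pre",.09)):
        print(a,fl,nm,[np.round(q).tolist() for q in iks(jar-b*d,Rm)])
E
```

```text
20 1 g [[-0.0, 43.0, -48.0, -142.0, -71.0, -89.0]]
20 1 pre [[-10.0, 41.0, -57.0, -134.0, -76.0, -84.0]]
20 -1 g [[-0.0, 43.0, -48.0, -142.0, -71.0, 91.0]]
20 -1 pre [[-10.0, 41.0, -57.0, -134.0, -76.0, 96.0]]
30 1 g [[3.0, 33.0, -44.0, -140.0, -50.0, -100.0]]
30 1 pre [[-3.0, 22.0, -49.0, -130.0, -47.0, -106.0]]
30 -1 g [[3.0, 33.0, -44.0, -140.0, -50.0, 80.0]]
30 -1 pre [[-3.0, 22.0, -49.0, -130.0, -47.0, 74.0]]
40 1 g [[10.0, 25.0, -35.0, -127.0, -27.0, -121.0]]
40 1 pre [[14.0, 12.0, -36.0, -107.0, -19.0, -147.0]]
40 -1 g [[10.0, 25.0, -35.0, -127.0, -27.0, 59.0]]
40 -1 pre [[14.0, 12.0, -36.0, -107.0, -19.0, 33.0]]
50 1 g []
50 1 pre []
50 -1 g []
50 -1 pre []
```

```bash
cat > map.py <<'E'
from ik import *
import sys
def mp(loc,tilts,yaws):
    for a in tilts:
        s=[]
        for y in yaws:
            ss=iks(np.array(loc),ori(y,a),n=10); s.append("%d:%s"%(y,",".join("%d/%d"%(q[3],q[4]) for q in ss) or "-"))
        print(a," ".join(s),flush=True)
E
cat > m1.py <<'E'
from map import *
print("mat"); mp([.52,0,.04],(30,45,60,75),range(-180,180,30))
print("jar"); mp([.4935,.2915,.055],(20,30,40,50,60),(37.7,-52.3,127.7))
E
time python3 m1.py
```

```text
mat
30 -180:-10/-107 -150:7/-98 -120:25/-82 -90:50/-65 -60:96/-60 -30:- 0:-150/-66 30:-105/-51 60:-76/-62 90:-57/-79 120:-42/-95 150:-27/-105
45 -180:-8/-91 -150:6/-84 -120:22/-70 -90:47/-54 -60:95/-44 -30:- 0:-142/-27 30:-86/-30 60:-64/-48 90:-49/-66 120:-36/-81 150:-23/-90
60 -180:-7/-75 -150:5/-69 -120:19/-58 -90:39/-43 -60:83/-29 -30:- 0:- 30:-45/-16 60:-45/-38 90:-37/-54 120:-28/-66 150:-18/-74
75 -180:-4/-56 -150:3/-53 -120:12/-45 -90:23/-35 -60:40/-23 -30:72/-10 0:- 30:-10/-20 60:-21/-32 90:-21/-43 120:-17/-51 150:-11/-56
jar
20 37:-142/-70 -52:61/-73 127:-59/-93
30 37:-139/-49 -52:59/-65 127:-54/-86
40 37:-127/-26 -52:56/-57 127:-48/-78
50 37:- -52:51/-49 127:-41/-70
60 37:- -52:43/-43 127:-34/-62
real	0m38.825s
user	0m39.087s
sys	0m0.116s
```

```bash
cat > m2.py <<'E'
from map import *
for z in(.075,.15): print("row",z); mp([.5555,-.242,z],(30,40,45,50,60),(-90,90))
print("rowdown"); mp([.5555,-.242,.12],(90,),(0,180,)) 
print("lid"); mp([.643,.029,.025],(90,),(0,60,-60,120))
E
python3 m2.py
python3 - <<'E'
from ik import *
# check the current state path: pick poses
jar=np.array([.4935,.2915,.055])
for fl in(1,-1):
    Rm=ori(-52.3,30,fl); d=Rm[:,1]
    for b in(.003,.1): print(fl,b,[np.round(q).tolist() for q in iks(jar-b*d,Rm)])
print(sense()["joints"])
for fl in(1,-1): print("lay",fl,[np.round(q).tolist() for q in iks([.53,-.027,.03],ori(-90,60,fl))])
for fl in(1,-1): print("re",fl,[np.round(q).tolist() for q in iks([.53,-.047,.03],ori(90,45,fl))])
for fl in(1,-1): print("end",fl,[np.round(q).tolist() for q in iks([.5555,-.242,.075],ori(-90,45,fl))])
for fl in(1,-1): print("end",fl,[np.round(q).tolist() for q in iks([.5555,-.242,.075],ori(90,45,fl))])
E
```

```text
row 0.075
30 -90:82/-60 90:-47/-99
40 -90:77/-51 90:-41/-90
45 -90:74/-47 90:-38/-86
50 -90:69/-43 90:-35/-82
60 -90:55/-37 90:-28/-73
row 0.15
30 -90:75/-62 90:-48/-104
40 -90:68/-55 90:-41/-96
45 -90:64/-51 90:-38/-92
50 -90:58/-48 90:-35/-88
60 -90:44/-45 90:-27/-80
rowdown
90 0:0/-52 180:0/-52
lid
90 0:0/-43 60:0/-43 -60:0/-43 120:0/-43
1 0.003 [[63.0, 41.0, -37.0, 59.0, -66.0, -78.0]]
1 0.1 [[72.0, 39.0, -30.0, 48.0, -73.0, -72.0]]
-1 0.003 [[63.0, 41.0, -37.0, 59.0, -66.0, 102.0]]
-1 0.1 [[72.0, 39.0, -30.0, 48.0, -73.0, 108.0]]
[ 51.5821  -0.4795 -25.1282  10.4005 -48.9971  63.1983]
lay 1 [[25.0, 31.0, -40.0, 44.0, -41.0, -64.0]]
lay -1 [[25.0, 31.0, -40.0, 44.0, -41.0, 116.0]]
re 1 [[-15.0, 38.0, -5.0, -47.0, -69.0, -139.0]]
re -1 [[-15.0, 38.0, -5.0, -47.0, -69.0, 41.0]]
end 1 [[0.0, 31.0, -43.0, 74.0, -47.0, -68.0]]
end -1 [[0.0, 31.0, -43.0, 74.0, -47.0, 112.0]]
end 1 [[-29.0, 43.0, 13.0, -38.0, -87.0, -140.0]]
end -1 [[-29.0, 43.0, 13.0, -38.0, -87.0, 40.0]]
```

```bash
python3 - <<'E'
from ik import *
setm(); chk()
jar=np.array([.4935,.2915,.055]); Rm=ori(-52.3,30,-1); d=Rm[:,1]; g=jar-.003*d
w=jar-.1*d; print(w); w[2]=.2; to(w,Rm)
to(jar-.1*d,Rm); to(g,Rm)
E
```

```text
t 2.6 tcp [0.4492 0.2494 0.2985] err mm [0. 0. 0.] rot err deg [0. 0. 0.] F [ 1.6778 -0.7452  2.19  ] w 0.9946672339839673 J [ 51.5821  -0.4795 -25.1282  10.4005 -48.9971  63.1983]
[0.4405 0.36   0.105 ]
row [-0.605, 10.723, -10.095, -1.486, 0.312, 1.385] rows>= 11.0
row [-0.605, 10.723, -19.595, -1.486, 0.312, 1.385] rows>= 11.0
row [4.532, 4.076, -24.445, -1.486, 0.312, 1.385] rows>= 11.0
```

>>> {"api": "carry_out", "payload": {
  "steps": [
    [[-0.6,10.7,-10.1,-1.486,0.312,1.385],[-0.6,10.7,-10.1,-1.486,0.312,1.385],[-0.6,10.7,-10.1,-1.486,0.312,1.385],[-0.6,10.7,-10.1,-1.486,0.312,1.385],[-0.6,10.7,-10.1,-1.486,0.312,1.385],[-0.6,10.7,-10.1,-1.486,0.312,1.385],[-0.6,10.7,-10.1,-1.486,0.312,1.385],[-0.6,10.7,-10.1,-1.486,0.312,1.385],[-0.6,10.7,-10.1,-1.486,0.312,1.385],[-0.6,10.7,-10.1,-1.486,0.312,1.385],[-0.6,10.7,-10.1,-1.486,0.312,1.385],[-0.6,10.7,-10.1,-1.486,0.312,1.385],[-0.6,10.7,-10.1,-1.486,0.312,1.385],[-0.6,10.7,-10.1,-1.486,0.312,1.385]]
  ]
}}

```text
time_s: 4.35
tcp_pos: [0.4442, 0.3572, 0.2002]
ee_rot: [[0.793, 0.525, -0.309], [0.609, -0.681, 0.406], [0.003, -0.51, -0.86]]
wrist_force: [-0.5, 0.3, 1.1]
gripper_width: 1.001
```

```bash
python3 - <<'E'
from ik import *
done([-0.6, 10.7, -10.1, -1.486, 0.312, 1.385]); chk();log()
E
```

```text
t 4.35 tcp [0.4442 0.3572 0.2002] err mm [1.006  0.8498 2.7913] rot err deg [ 0.6416  0.292  -0.1657] F [-0.4846  0.3459  1.0829] w 1.0013887155924024 J [ 72.6901  31.3658 -25.9491  45.5053 -80.6397 116.4054]
```

```bash
python3 - <<'E'
from ik import *
setm()
jar=np.array([.4935,.2915,.055]); Rm=ori(-52.3,30,-1); d=Rm[:,1]; g=jar-.003*d
to(jar-.1*d,Rm); to(g,Rm)
E
```

```text
row [-0.105, -0.062, -9.774, -0.011, -0.005, 0.003] rows>= 1.6
row [5.032, -6.709, -14.624, -0.011, -0.005, 0.003] rows>= 2.7
```

>>> {"api": "carry_out", "payload": {
  "steps": [
    [[-0.1,0,-5,-0.011,-0.005,0],[-0.1,0,-9.5,-0.011,-0.005,0],[0.9,-1.4,-10.6,-0.011,-0.005,0],[2.3,-3.2,-12,-0.011,-0.005,0],[3.7,-5,-13.3,-0.011,-0.005,0],[5,-6.7,-14.6,-0.011,-0.005,0],[5,-6.7,-14.6,-0.011,-0.005,0],[5,-6.7,-14.6,-0.011,-0.005,0]]
  ]
}}

```text
time_s: 5.35
tcp_pos: [0.4944, 0.2904, 0.0551]
ee_rot: [[0.793, 0.528, -0.304], [0.61, -0.686, 0.396], [0.001, -0.5, -0.866]]
wrist_force: [0.4, 0.0, 0.7]
gripper_width: 1.002
```

```bash
python3 - <<'E'
from ik import *
done([5, -6.7, -14.6, -0.011, -0.005, 0]); chk();log()
c=cap("scene"); crop(c,300,130,440,280,4,"pics/g1.png"); c=cap("top"); crop(c,100,150,260,290,4,"pics/g2.png")
E
```

```text
t 5.35 tcp [0.4944 0.2904 0.0551] err mm [0.1269 0.1881 0.8532] rot err deg [-0.0223 -0.0296  0.0642] F [0.3859 0.0362 0.6696] w 1.0019950680629228 J [ 63.2381  41.1098 -37.1253  59.0176 -65.6262 101.6078]
```

View pics/g1.png

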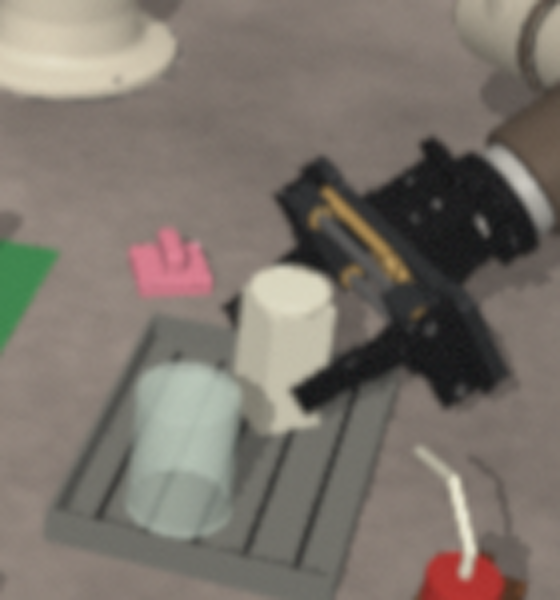

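View pics/g2.png

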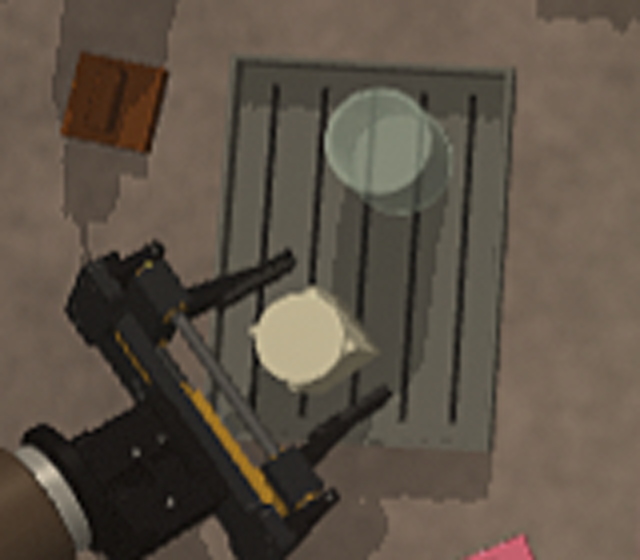

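The jar (top-crop centre (300,340)) sits between the open fingers, whose tips are past its axis. I close the gripper and lift.

>>> {"api": "carry_out", "payload": {
  "steps": [
    [[0,0,0,0,0,0],[0,0,0,0,0,0],[0,0,0,0,0,0],[0,0,0,0,0,0],[0,0,0,0,0,0],[0,0,0,0,0,0],[0,0,0,0,0,0],[0,0,0,0,0,0]]
  ],
  "fingers": 255
}}

```text
time_s: 6.45
tcp_pos: [0.4937, 0.2899, 0.0538]
ee_rot: [[0.792, 0.528, -0.306], [0.61, -0.687, 0.394], [-0.002, -0.499, -0.867]]
wrist_force: [-0.4, -0.4, -0.3]
gripper_width: 0.48
```

>>> {"api": "carry_out", "payload": {
  "steps": [
    [[0,0,2,0,0,0],[0,0,5,0,0,0],[0,0,9,0,0,0],[0,0,13,0,0,0],[0,0,17,0,0,0],[0,0,17,0,0,0]]
  ]
}}

```text
time_s: 7.2
tcp_pos: [0.4938, 0.2905, 0.2274]
ee_rot: [[0.792, 0.529, -0.303], [0.61, -0.684, 0.4], [0.004, -0.502, -0.865]]
wrist_force: [0.6, 0.5, -2.4]
gripper_width: 0.483
```

```bash
python3 - <<'E'
from ik import *
done([0,0,17,0,0,0]); chk();log()
c=cap("scene"); crop(c,280,60,440,220,4,"pics/g3.png")
E
```

```text
t 7.2 tcp [0.4938 0.2905 0.2274] err mm [-0.4428  0.3017  3.132 ] rot err deg [ 0.2405 -0.1087  0.0852] F [ 0.6169  0.4759 -2.3942] w 0.48312745731985124 J [ 64.8474  27.0165 -30.7573  52.0207 -77.609  118.7875]
```

View pics/g3.png

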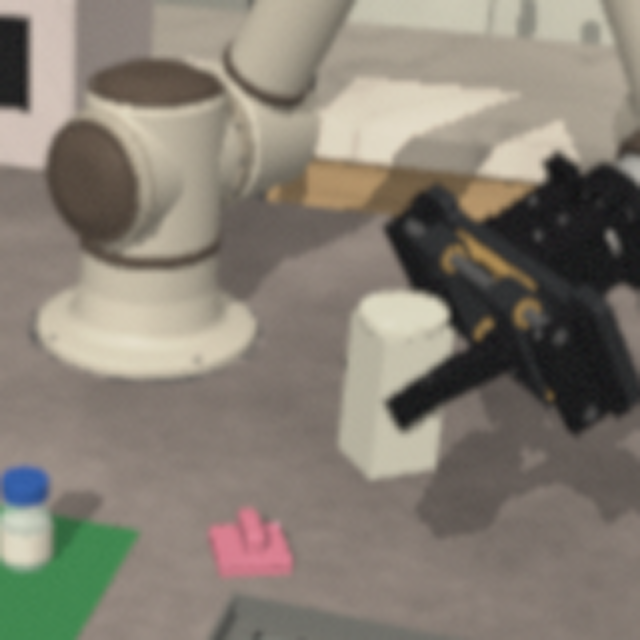

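```bash
cat >> ik.py <<'E'
def seed(gp,Rm,q0):
    q,e=ik1(gp,Rm,q0); print("IK",np.round(q,1),"err",round(e,5)); return q
def jpath(q0,q1,n,extra=1):
    """rows for joint-space path from measured pose (fk of q0)"""
    p0,R0=load(); A,B=fit.fk(q0,V); pr=None; rows=[]
    mxr=mxp=0; pp,pR=A,B; zmin=9
    for k in range(1,n+1):
        a,b=fit.fk(q0+(q1-q0)*k/n,V)
        mxr=max(mxr,np.degrees(np.linalg.norm(R.from_matrix(b@pR.T).as_rotvec()))); mxp=max(mxp,np.linalg.norm(a-pp)); pp,pR=a,b; zmin=min(zmin,a[2])
        row=np.r_[(a-p0)*100,R.from_matrix(b@R0.T).as_rotvec()]; rows.append([float(round(x,1)) for x in row[:3]]+[float(round(x,2)) for x in row[3:]])
    rows+= [rows[-1]]*extra
    print("max rot/row",mxr,"max mm",mxp*1e3,"zmin",zmin,"jmax/row",np.abs(q1-q0).max()/n); print(rows)
E
python3 - <<'E'
from ik import *
setm(); q0=sense()["joints"]
Rm=ori(-90,60,1); d=Rm[:,1]
ax=np.array([.54,-.04,.20]); g=ax-.003*d
q1=seed(g,Rm,np.array([25,20,-30,44,-50,-64.]))
jpath(q0,q1,18,2)
E
```

```text
IK [ 25.5  18.6 -27.   30.7 -62.1 -44.4] err 0.0
max rot/row 11.940980548818715 max mm 21.3960583653509 zmin 0.1982679490953861 jmax/row 9.06291475926836
[[0.8, -2.1, -0.2, 0.11, -0.1, -0.13], [1.5, -4.1, -0.4, 0.21, -0.2, -0.26], [2.2, -6.0, -0.6, 0.31, -0.31, -0.4], [2.8, -8.0, -0.8, 0.4, -0.42, -0.54], [3.3, -9.9, -1.0, 0.49, -0.53, -0.68], [3.7, -11.8, -1.2, 0.57, -0.65, -0.82], [4.1, -13.7, -1.4, 0.64, -0.77, -0.97], [4.4, -15.6, -1.6, 0.71, -0.9, -1.11], [4.6, -17.4, -1.8, 0.77, -1.03, -1.26], [4.8, -19.3, -1.9, 0.82, -1.17, -1.4], [5.0, -21.1, -2.1, 0.86, -1.31, -1.55], [5.1, -22.9, -2.2, 0.89, -1.45, -1.69], [5.1, -24.6, -2.3, 0.92, -1.6, -1.83], [5.1, -26.4, -2.4, 0.93, -1.76, -1.97], [5.0, -28.1, -2.5, 0.93, -1.93, -2.11], [4.9, -29.8, -2.6, -0.89, 2.02, 2.15], [4.8, -31.4, -2.7, -0.75, 1.93, 2.0], [4.7, -33.1, -2.7, -0.63, 1.84, 1.85], [4.7, -33.1, -2.7, -0.63, 1.84, 1.85], [4.7, -33.1, -2.7, -0.63, 1.84, 1.85]]
```

>>> {"api": "carry_out", "payload": {
  "steps": [
    [[0.8,-2.1,-0.2,0.11,-0.1,-0.13],[1.5,-4.1,-0.4,0.21,-0.2,-0.26],[2.2,-6.0,-0.6,0.31,-0.31,-0.4],[2.8,-8.0,-0.8,0.4,-0.42,-0.54],[3.3,-9.9,-1.0,0.49,-0.53,-0.68],[3.7,-11.8,-1.2,0.57,-0.65,-0.82],[4.1,-13.7,-1.4,0.64,-0.77,-0.97],[4.4,-15.6,-1.6,0.71,-0.9,-1.11],[4.6,-17.4,-1.8,0.77,-1.03,-1.26],[4.8,-19.3,-1.9,0.82,-1.17,-1.4],[5.0,-21.1,-2.1,0.86,-1.31,-1.55],[5.1,-22.9,-2.2,0.89,-1.45,-1.69],[5.1,-24.6,-2.3,0.92,-1.6,-1.83],[5.1,-26.4,-2.4,0.93,-1.76,-1.97],[5.0,-28.1,-2.5,0.93,-1.93,-2.11],[4.9,-29.8,-2.6,-0.89,2.02,2.15],[4.8,-31.4,-2.7,-0.75,1.93,2.0],[4.7,-33.1,-2.7,-0.63,1.84,1.85],[4.7,-33.1,-2.7,-0.63,1.84,1.85],[4.7,-33.1,-2.7,-0.63,1.84,1.85]]
  ]
}}

```text
time_s: 9.75
tcp_pos: [0.5395, -0.042, 0.1957]
ee_rot: [[-1.0, -0.001, 0.003], [-0.002, -0.495, -0.869], [0.002, -0.869, 0.495]]
wrist_force: [-0.6, -0.0, -1.8]
gripper_width: 0.479
```

```bash
python3 - <<'E'
from ik import *
done([4.7, -33.1, -2.7, -0.63, 1.84, 1.85]); chk();setm()
Rm=ori(-90,60,1); d=Rm[:,1]
for z in(.1,.03): to(np.array([.54,-.04,z])-.003*d,Rm)
c=cap("scene"); crop(c,180,130,340,290,4,"pics/l1.png");c=cap("top"); crop(c,240,100,420,320,3,"pics/l2.png")
E
```

```text
t 9.75 tcp [ 0.5395 -0.042   0.1957] err mm [-0.9712 -0.7603 -2.7933] rot err deg [ 0.1522  0.1052 -0.0856] F [-0.562  -0.0035 -1.7736] w 0.47899580415891324 J [ 25.2897  18.5857 -27.3141  30.5865 -61.5776 -44.1322]
row [0.051, 0.1, -9.74, -0.005, -0.002, -0.002] rows>= 1.6
row [0.051, 0.1, -16.74, -0.005, -0.002, -0.002] rows>= 2.7
```

View pics/l1.png

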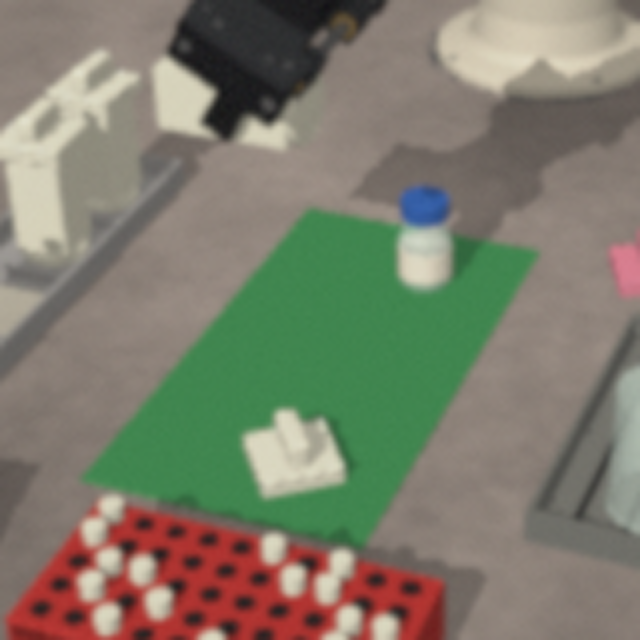

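View pics/l2.png

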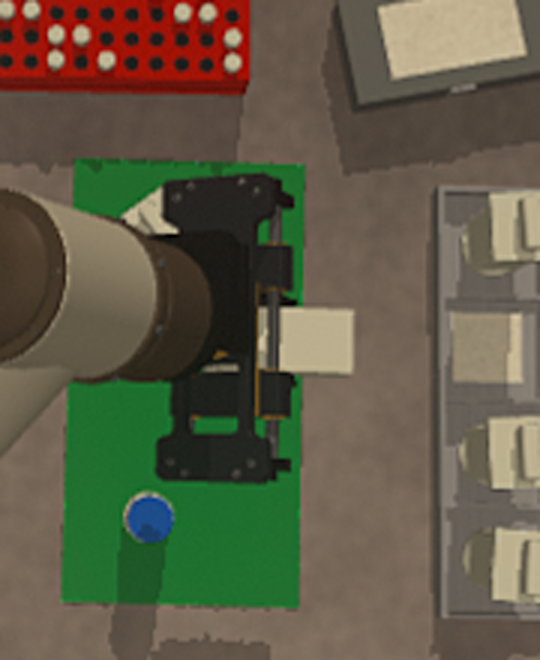

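>>> {"api": "carry_out", "payload": {
  "steps": [
    [[0,1.6,-4,0,0,0],[0,1.6,-9,0,0,0],[0,1.6,-12.5,0,0,0],[0,1.6,-14.5,0,0,0],[0,1.6,-15.7,0,0,0],[0,1.6,-16.3,0,0,0],[0,1.6,-16.6,0,0,0],[0,1.6,-16.6,0,0,0]]
  ]
}}

```text
time_s: 10.85
tcp_pos: [0.541, -0.0251, 0.0313]
ee_rot: [[-1.0, 0.003, 0.006], [-0.007, -0.495, -0.869], [-0.0, -0.869, 0.495]]
wrist_force: [-0.8, 0.1, -1.9]
gripper_width: 0.483
```

```bash
python3 - <<'E'
from ik import *
done([0,1.6,-16.6,0,0,0]); chk()
c=cap("scene"); crop(c,180,130,340,290,4,"pics/l3.png")
E
```

```text
t 10.85 tcp [ 0.541  -0.0251  0.0313] err mm [1.4932 0.927  1.598 ] rot err deg [ 0.0179 -0.13    0.2812] F [-0.7606  0.1116 -1.8666] w 0.4826710426985073 J [ 24.8151  31.2383 -38.4707  42.4292 -41.9309 -61.8229]
```

View pics/l3.png

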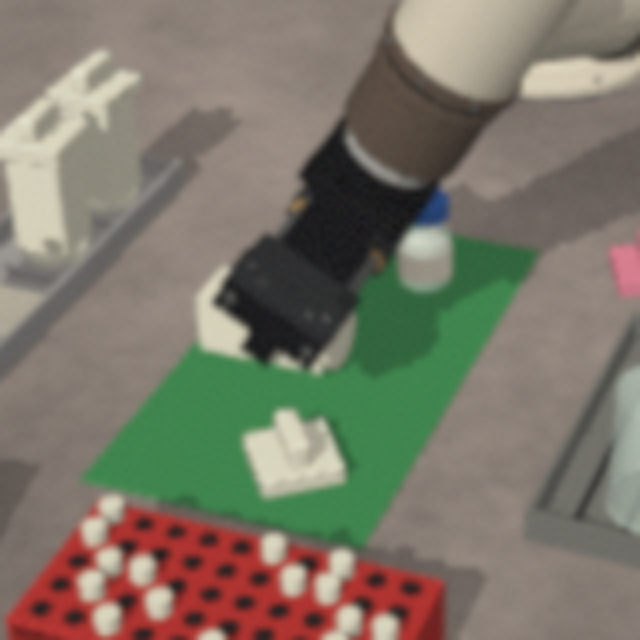

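>>> {"api": "carry_out", "payload": {
  "steps": [
    [[0,0,-0.3,0,0,0],[0,0,-0.5,0,0,0],[0,0,-0.6,0,0,0],[0,0,-0.6,0,0,0]]
  ]
}}

```text
time_s: 11.4
tcp_pos: [0.5407, -0.0252, 0.0251]
ee_rot: [[-1.0, 0.003, 0.006], [-0.007, -0.496, -0.868], [0.0, -0.869, 0.496]]
wrist_force: [-0.7, 0.8, 1.4]
gripper_width: 0.478
```

>>> {"api": "carry_out", "payload": {
  "steps": [
    [[0,0,0,0,0,0],[0,0,0,0,0,0],[0,0,0,0,0,0],[0,0,0,0,0,0],[0,1,1.7,0,0,0],[0,3,5.2,0,0,0],[0,6,10.4,0,0,0],[0,8,15.5,0,0,0],[0,8,17,0,0,0]]
  ],
  "fingers": 60
}}

```text
time_s: 12.52
tcp_pos: [0.5423, 0.0571, 0.1981]
ee_rot: [[-1.0, 0.009, 0.005], [-0.009, -0.492, -0.87], [-0.006, -0.87, 0.492]]
wrist_force: [0.0, 0.4, 0.3]
gripper_width: 0.765
```

```bash
python3 - <<'E'
from ik import *
setm(); chk()
c=cap("scene"); crop(c,180,170,340,280,5,"pics/r1.png"); c=cap("top"); crop(c,255,140,355,310,3.5,"pics/r2.png")
q0=sense()["joints"]
Rm=ori(90,45,-1); d=Rm[:,1]
g=np.array([.54,-.05,.03])-.006*d
q1=seed(g-.12*d,Rm,np.array([-15,38,-5,-47,-69,41.]))
print(g-.12*d)
jpath(q0,q1,14,2)
E
```

```text
t 12.53 tcp [0.5423 0.0571 0.1981] err mm [0. 0. 0.] rot err deg [ 0. -0.  0.] F [0.0494 0.4191 0.2613] w 0.7649401322148818 J [ 34.8208  20.8366 -22.2013  26.4456 -66.7799 -49.2408]
IK [-21.6  34.3   3.9 -41.6 -82.3  36. ] err 0.0
[ 0.54   -0.1391  0.1191]
max rot/row 7.427068495224279 max mm 31.028503125931596 zmin 0.10636207666218861 jmax/row 6.093103301101335
[[-1.0, -2.9, -1.5, 0.05, 0.09, -0.04], [-1.8, -5.3, -2.7, 0.11, 0.16, -0.08], [-2.7, -7.3, -3.9, 0.19, 0.23, -0.11], [-3.5, -8.9, -5.0, 0.28, 0.28, -0.13], [-4.2, -10.3, -6.1, 0.37, 0.33, -0.15], [-4.8, -11.4, -7.0, 0.47, 0.35, -0.16], [-5.1, -12.3, -7.7, 0.58, 0.37, -0.17], [-5.2, -13.1, -8.3, 0.69, 0.37, -0.16], [-4.9, -13.8, -8.8, 0.81, 0.35, -0.15], [-4.5, -14.6, -9.1, 0.92, 0.32, -0.14], [-3.7, -15.4, -9.2, 1.03, 0.26, -0.11], [-2.7, -16.4, -9.1, 1.13, 0.2, -0.08], [-1.6, -17.7, -8.8, 1.22, 0.11, -0.05], [-0.2, -19.3, -8.3, 1.3, 0.01, -0.0], [-0.2, -19.3, -8.3, 1.3, 0.01, -0.0], [-0.2, -19.3, -8.3, 1.3, 0.01, -0.0]]
```

View pics/r1.png

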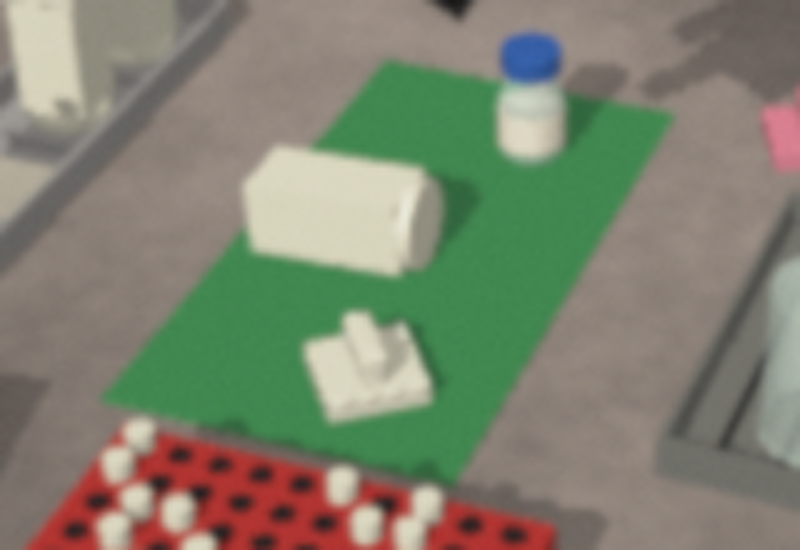

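View pics/r2.png

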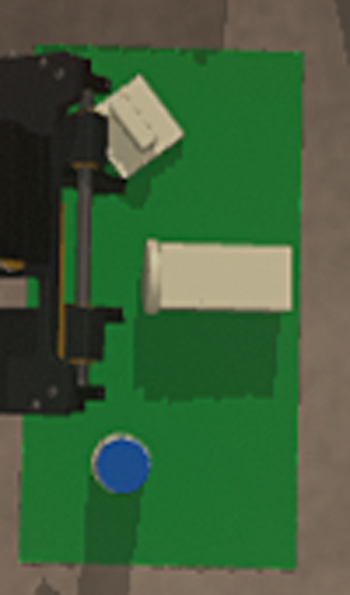

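The jar lies on its side on the mat: top face at top-view pixels (301..338, 209..239), foot to the left, mouth to the right near the mat's edge. The lid and bottle haven't moved.

```bash
python3 - <<'E'
from ik import *
c=cap("top")
f=lambda z,*P: onz(c,[(255+x/3.5,140+y/3.5) for x,y in P],z)
a=f(.0445,(160,242),(292,246),(292,311),(160,309)); print(a,a.mean(0)); print("foot back",f(.025,(146,275)))
E
```

```text
[[ 0.5613  0.0102  0.0445]
 [ 0.5611 -0.0786  0.0445]
 [ 0.5174 -0.0792  0.0445]
 [ 0.5163  0.0092  0.0445]] [ 0.539  -0.0346  0.0445]
foot back [[0.5404 0.0181 0.025 ]]
```

>>> {"api": "carry_out", "payload": {
  "steps": [
    [[-1.0,-2.9,-1.5,0.05,0.09,-0.04],[-1.8,-5.3,-2.7,0.11,0.16,-0.08],[-2.7,-7.3,-3.9,0.19,0.23,-0.11],[-3.5,-8.9,-5.0,0.28,0.28,-0.13],[-4.2,-10.3,-6.1,0.37,0.33,-0.15],[-4.8,-11.4,-7.0,0.47,0.35,-0.16],[-5.1,-12.3,-7.7,0.58,0.37,-0.17],[-5.2,-13.1,-8.3,0.69,0.37,-0.16],[-4.9,-13.8,-8.8,0.81,0.35,-0.15],[-4.5,-14.6,-9.1,0.92,0.32,-0.14],[-3.7,-15.4,-9.2,1.03,0.26,-0.11],[-2.7,-16.4,-9.1,1.13,0.2,-0.08],[-1.6,-17.7,-8.8,1.22,0.11,-0.05],[-0.2,-19.3,-8.3,1.3,0.01,0],[-0.2,-19.3,-8.3,1.3,0.01,0],[-0.2,-19.3,-8.3,1.3,0.01,0]]
  ]
}}

```text
time_s: 14.68
tcp_pos: [0.5375, -0.138, 0.1103]
ee_rot: [[-1.0, -0.009, 0.001], [-0.007, 0.705, -0.709], [0.006, -0.709, -0.705]]
wrist_force: [-0.4, 0.4, 0.2]
gripper_width: 0.764
```

```bash
python3 - <<'E'
from ik import *
setm()
Rm=ori(90,45,-1); d=Rm[:,1]; g=np.array([.539,-.0475,.0245])-.006*d
to(g-.06*d,Rm); to(g,Rm)
E
```

```text
row [0.154, 4.733, -4.265, 0.003, -0.006, -0.007] rows>= 1.0
row [0.154, 8.975, -8.508, 0.003, -0.006, -0.007] rows>= 2.0
```

>>> {"api": "carry_out", "payload": {
  "steps": [
    [[0.1,2.5,-2.3,0,-0.006,-0.007],[0.1,4.7,-4.3,0,-0.006,-0.007],[0.1,6.8,-6.4,0,-0.006,-0.007],[0.15,8.3,-7.9,0,-0.006,-0.007],[0.15,8.9,-8.5,0,-0.006,-0.007],[0.15,8.9,-8.5,0,-0.006,-0.007]]
  ]
}}

```text
time_s: 15.42
tcp_pos: [0.5401, -0.0489, 0.0266]
ee_rot: [[-1.0, 0.002, 0.004], [-0.002, 0.704, -0.71], [-0.004, -0.71, -0.704]]
wrist_force: [0.3, -0.0, 0.0]
gripper_width: 0.766
```

```bash
python3 - <<'E'
from ik import *
done([0.15, 8.9, -8.5, 0, -0.006, -0.007]); chk()
c=cap("scene"); crop(c,180,150,340,280,5,"pics/r3.png")
E
```

```text
t 15.43 tcp [ 0.5401 -0.0489  0.0266] err mm [1.1902 0.0974 1.3547] rot err deg [-0.0742 -0.22    0.1238] F [ 0.2875 -0.0126  0.0067] w 0.7662697077426783 J [-14.6701  38.4509  -3.6168 -46.5652 -69.8631  40.4012]
```

View pics/r3.png

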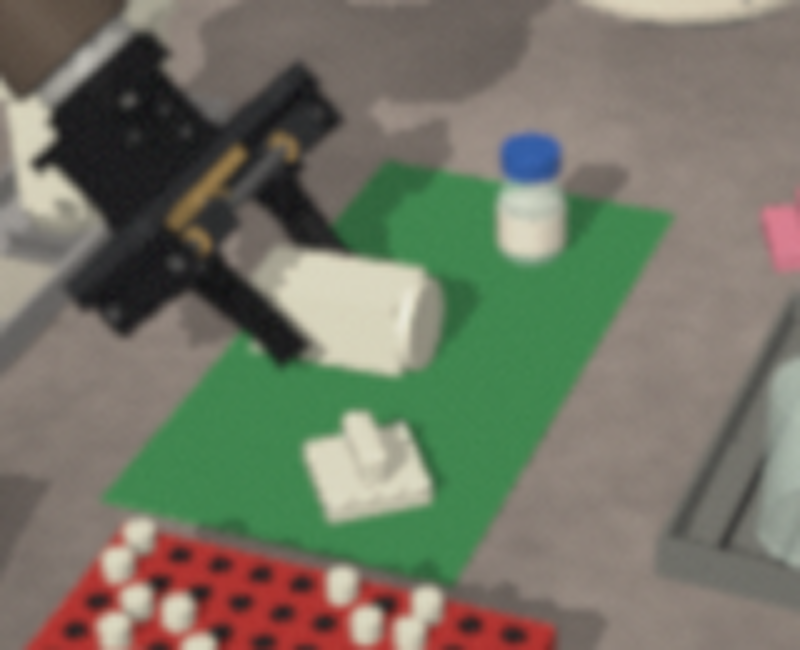

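>>> {"api": "carry_out", "payload": {
  "steps": [
    [[0,0,0,0,0,0],[0,0,0,0,0,0],[0,0,0,0,0,0],[0,0,0,0,0,0],[0,0,0,0,0,0],[0,0,0,0,0,0]]
  ],
  "fingers": 255
}}

```text
time_s: 16.23
tcp_pos: [0.5404, -0.0495, 0.027]
ee_rot: [[-1.0, 0.003, 0.004], [-0.001, 0.704, -0.71], [-0.005, -0.71, -0.704]]
wrist_force: [-0.3, -2.0, 1.3]
gripper_width: 0.481
```

>>> {"api": "carry_out", "payload": {
  "steps": [
    [[0,0,2,0,0,0],[0,0,5,0,0,0],[0,0,10,0,0,0],[0,0,15,0,0,0],[0,0,20,0,0,0],[0,0,24,0,0,0],[0,0,24,0,0,0]]
  ]
}}

```text
time_s: 17.1
tcp_pos: [0.5409, -0.0494, 0.2717]
ee_rot: [[-1.0, 0.009, 0.011], [-0.002, 0.702, -0.712], [-0.014, -0.712, -0.702]]
wrist_force: [0.3, 0.2, -2.0]
gripper_width: 0.478
```

```bash
python3 - <<'E'
from ik import *
setm(); chk()
c=cap("scene"); crop(c,150,60,340,220,4,"pics/r4.png")
q0=sense()["joints"]
Rm=ori(-90,42.4,1); d=Rm[:,1]
ax=np.array([.5555,-.242,.20]); g=ax-.006*d; print(g)
q1=seed(g,Rm,np.array([0,25,-40,65,-53,-68.]))
jpath(q0,q1,19,1)
E
```

```text
t 17.1 tcp [ 0.5409 -0.0494  0.2717] err mm [0. 0. 0.] rot err deg [ 0. -0. -0.] F [ 0.3166  0.2047 -2.0015] w 0.4782292929843028 J [-14.037   20.9038   6.8337 -43.1254 -89.089   20.3923]
[ 0.5555 -0.2376  0.204 ]
IK [  5.5  22.  -36.3  60.6 -57.5 -51.8] err 0.0
max rot/row 7.26313202427666 max mm 32.91635276807843 zmin 0.18133347688175633 jmax/row 5.461305726218871
[[-1.7, -1.8, -2.4, -0.09, 0.09, -0.02], [-3.3, -3.7, -4.2, -0.18, 0.17, -0.05], [-4.8, -5.8, -5.8, -0.28, 0.23, -0.07], [-6.1, -7.8, -7.0, -0.38, 0.29, -0.09], [-7.3, -9.9, -7.9, -0.48, 0.34, -0.1], [-8.2, -12.0, -8.5, -0.58, 0.38, -0.12], [-8.9, -14.0, -8.9, -0.69, 0.41, -0.13], [-9.2, -15.9, -9.0, -0.79, 0.43, -0.14], [-9.3, -17.7, -9.0, -0.89, 0.44, -0.14], [-9.2, -19.2, -8.8, -0.99, 0.43, -0.14], [-8.7, -20.6, -8.5, -1.08, 0.42, -0.14], [-8.0, -21.6, -8.2, -1.17, 0.4, -0.14], [-7.0, -22.3, -7.8, -1.26, 0.36, -0.13], [-5.8, -22.8, -7.4, -1.34, 0.32, -0.12], [-4.5, -22.8, -7.1, -1.41, 0.27, -0.11], [-3.0, -22.5, -6.9, -1.47, 0.22, -0.09], [-1.5, -21.8, -6.8, -1.53, 0.15, -0.07], [-0.0, -20.7, -6.9, -1.57, 0.08, -0.04], [1.5, -19.2, -7.1, -1.61, 0.01, -0.01], [1.5, -19.2, -7.1, -1.61, 0.01, -0.01]]
```

View pics/r4.png

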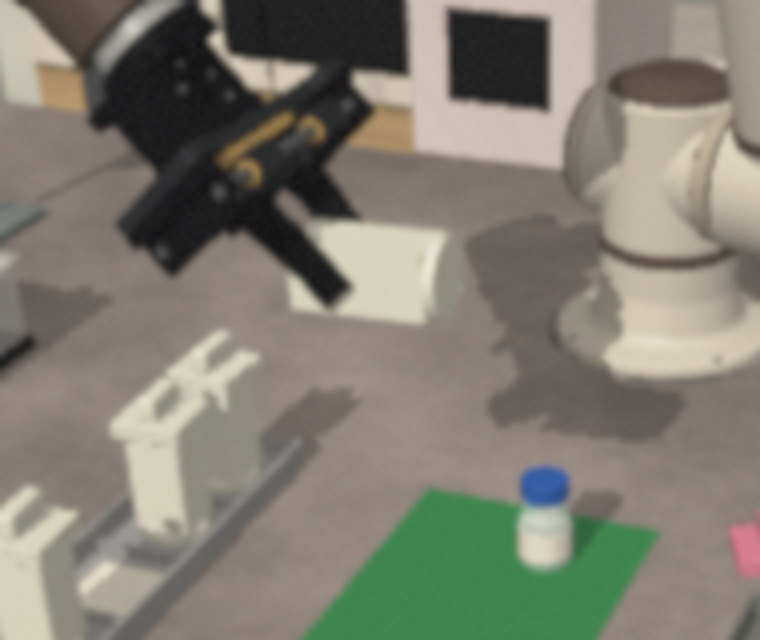

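>>> {"api": "carry_out", "payload": {
  "steps": [
    [[-1.7,-1.8,-0.4,-0.09,0.09,-0.02],[-3.3,-3.7,-0.4,-0.18,0.17,-0.05],[-4.8,-5.8,-0.8,-0.28,0.23,-0.07],[-6.1,-7.8,-2.0,-0.38,0.29,-0.09],[-7.3,-9.9,-2.9,-0.48,0.34,-0.1],[-8.2,-12.0,-3.5,-0.58,0.38,-0.12],[-8.9,-14.0,-3.9,-0.69,0.41,-0.13],[-9.2,-15.9,-4.0,-0.79,0.43,-0.14],[-9.3,-17.7,-4.0,-0.89,0.44,-0.14],[-9.2,-19.2,-3.8,-0.99,0.43,-0.14],[-8.7,-20.6,-3.5,-1.08,0.42,-0.14],[-8.0,-21.6,-3.2,-1.17,0.4,-0.14],[-7.0,-22.3,-2.8,-1.26,0.36,-0.13],[-5.8,-22.8,-2.4,-1.34,0.32,-0.12],[-4.5,-22.8,-2.1,-1.41,0.27,-0.11],[-3.0,-22.5,-1.9,-1.47,0.22,-0.09],[-1.5,-21.8,-1.8,-1.53,0.15,-0.07],[0,-20.7,-1.9,-1.57,0.08,-0.04],[1.5,-19.2,-2.1,-1.61,0.01,-0.01],[1.5,-19.2,-2.1,-1.61,0.01,-0.01]]
  ]
}}

```text
time_s: 19.65
tcp_pos: [0.5539, -0.2405, 0.2435]
ee_rot: [[-1.0, -0.009, -0.0], [0.007, -0.737, -0.676], [0.006, -0.676, 0.737]]
wrist_force: [0.3, -0.1, -2.1]
gripper_width: 0.478
```

```bash
python3 - <<'E'
from ik import *
done([1.5, -19.2, -2.1, -1.61, 0.01, -0.01]); chk(); setm()
Rm=ori(-90,42.4,1); d=Rm[:,1]
for z in(.2,.075): to(np.array([.5555,-.242,z])-.006*d,Rm)
c=cap("scene","pics/e0.png"); crop(c,110,60,270,240,4,"pics/e1.png"); c=cap("top"); crop(c,340,140,480,320,4,"pics/e2.png")
E
```

```text
t 19.65 tcp [ 0.5539 -0.2405  0.2435] err mm [-2.0437  0.877  -7.1486] rot err deg [ 0.1832  0.2432 -0.4552] F [ 0.299  -0.144  -2.0613] w 0.47848895621073995 J [  6.5793  19.3219 -32.9667  56.2769 -61.4621 -45.8376]
row [0.161, -0.073, -4.283, -0.003, -0.006, 0.007] rows>= 0.7
row [0.161, -0.073, -16.783, -0.003, -0.006, 0.007] rows>= 2.7
```

View pics/e1.png

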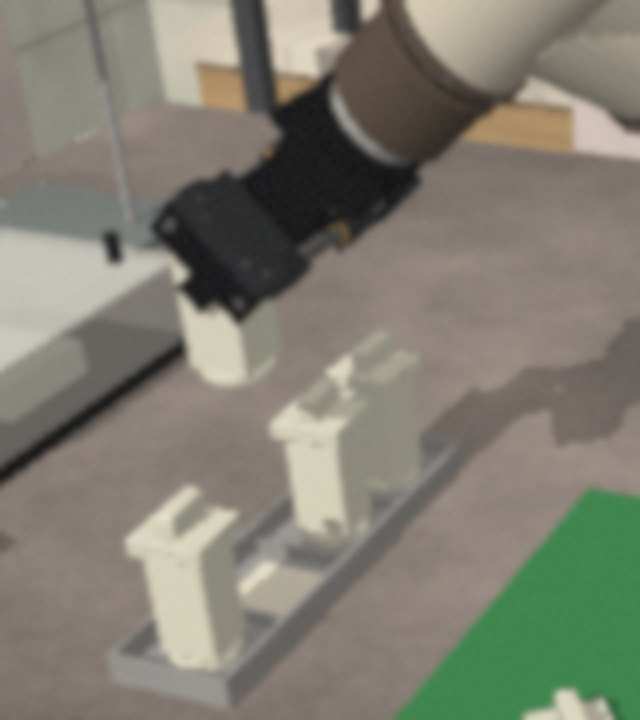

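View pics/e2.png

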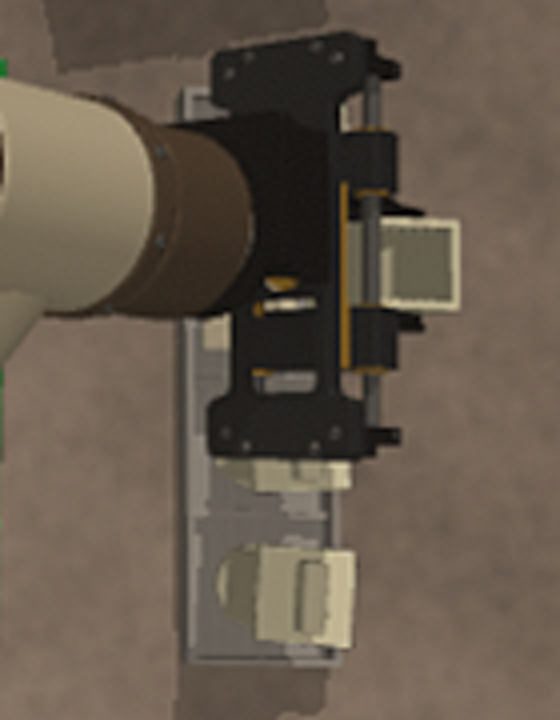

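```bash
python3 - <<'E'
from ik import *
s=sense(); Rm=s["ee_rot"]; tcp=s["tcp_pos"]; d=Rm[:,1]
ax=tcp-.005*d+.0075*d; print("axis pt",ax)
zm=ax[2]+.0315
c=cap("top"); a=onz(c,[(340+459.5/4,140+219/4),(340+458.5/4,140+308/4)],zm); print(a, "centre est", a.mean(0)+[0,.021,0])
zj_t=R.from_matrix(ori(90,45,-1)).inv().apply([0,-np.cos(np.radians(2.6)),-np.sin(np.radians(2.6))]); print("zj now",Rm@zj_t)
a=onz(c,[(340+189/4,140+662/4),(340+334/4,140+660/4)],.022); print(a)
E
```

```text
axis pt [ 0.5542 -0.2431  0.243 ]
[[ 0.5739 -0.2656  0.2745]
 [ 0.5319 -0.2646  0.2745]] centre est [ 0.5529 -0.2441  0.2745]
zj now [ 0.0036 -0.0032  1.    ]
[[ 0.3414 -0.1997  0.022 ]
 [ 0.3448 -0.2852  0.022 ]]
```

>>> {"api": "carry_out", "payload": {
  "steps": [
    [[0.2,0.1,-3,0,-0.006,0.007],[0.2,0.1,-6,0,-0.006,0.007],[0.2,0.1,-9,0,-0.006,0.007],[0.2,0.1,-11.5,0,-0.006,0.007],[0.2,0.1,-13.5,0,-0.006,0.007],[0.2,0.1,-15,0,-0.006,0.007],[0.2,0.1,-16,0,-0.006,0.007],[0.2,0.1,-16.3,0,-0.006,0.007],[0.2,0.1,-16.3,0,-0.006,0.007]]
  ]
}}

```text
time_s: 20.92
tcp_pos: [0.5574, -0.2404, 0.0831]
ee_rot: [[-1.0, 0.003, -0.005], [0.001, -0.737, -0.676], [-0.006, -0.676, 0.737]]
wrist_force: [-0.0, -1.0, -1.6]
gripper_width: 0.48
```

```bash
python3 - <<'E'
from ik import *
s=sense(); Rm=s["ee_rot"]; tcp=s["tcp_pos"]; d=Rm[:,1]
print("axis pt",tcp+.0025*d, s["wrist_force"])
c=cap("scene"); crop(c,110,110,250,250,4,"pics/e3.png")
E
```

```text
axis pt [ 0.5574 -0.2422  0.0814] [-0.0143 -1.0306 -1.598 ]
```

View pics/e3.png

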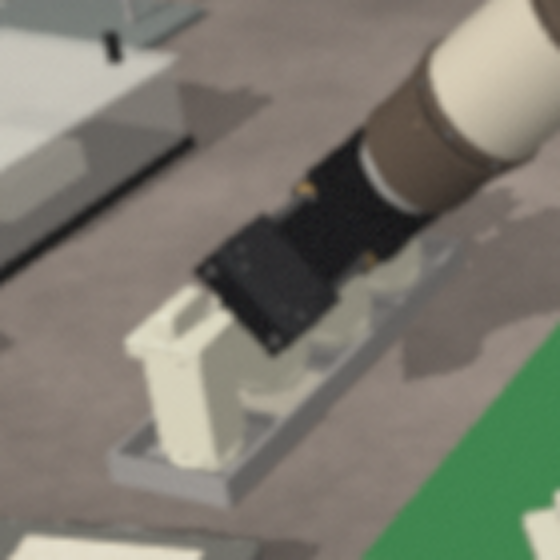

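>>> {"api": "carry_out", "payload": {
  "steps": [
    [[-0.2,0,-0.4,0,0,0],[-0.2,0,-0.8,0,0,0],[-0.2,0,-1.0,0,0,0],[-0.2,0,-1.0,0,0,0]]
  ]
}}

```text
time_s: 21.48
tcp_pos: [0.5553, -0.2404, 0.0735]
ee_rot: [[-1.0, 0.003, -0.005], [0.001, -0.738, -0.675], [-0.005, -0.675, 0.738]]
wrist_force: [-1.4, 1.3, 2.9]
gripper_width: 0.479
```

>>> {"api": "carry_out", "payload": {
  "steps": [
    [[0,0,-0.1,0,0,0],[0,0,-0.15,0,0,0]]
  ]
}}

```text
time_s: 21.72
tcp_pos: [0.5554, -0.2404, 0.0735]
ee_rot: [[-1.0, 0.004, -0.005], [0.0, -0.739, -0.673], [-0.006, -0.673, 0.739]]
wrist_force: [-4.9, 7.5, 12.4]
gripper_width: 0.481
```

```bash
python3 - <<'E'
from ik import *
c=cap("scene"); crop(c,110,110,250,250,4,"pics/e4.png");c=cap("top"); crop(c,340,140,480,320,4,"pics/e5.png"); print(sense()["wrist_force"],sense()["moment"])
E
```

```text
[-4.2807  5.5047 11.1436] [ 0.7406  1.2201 -1.0876]
```

View pics/e4.png

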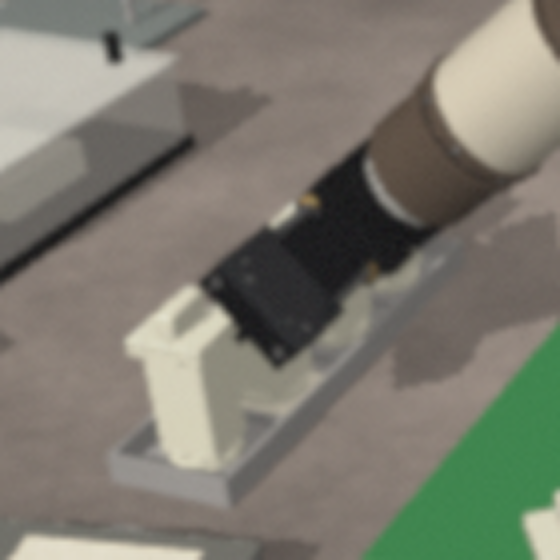

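View pics/e5.png

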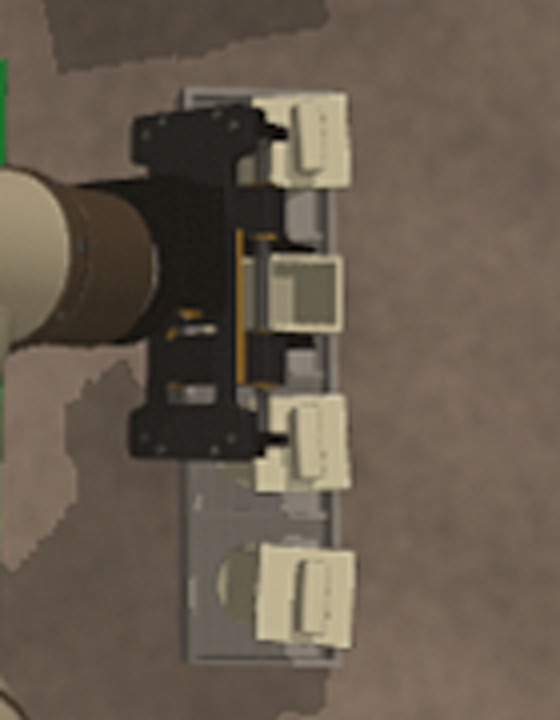

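The TCP stopped descending and the moment points to contact near x−0.1, so a lug of the gripper is resting on the near neighbour's lid rather than the jar on the floor. I back off up and 6 mm towards +y (tolerance is 15 mm), then lower again.

>>> {"api": "carry_out", "payload": {
  "steps": [
    [[0,0.2,0.4,0,0,0],[0,0.7,0.4,0,0,0],[0,0.7,0.2,0,0,0],[0,0.7,0,0,0,0],[0,0.7,0,0,0,0]]
  ]
}}

```text
time_s: 22.45
tcp_pos: [0.5561, -0.2333, 0.0735]
ee_rot: [[-1.0, 0.005, -0.005], [-0.0, -0.74, -0.673], [-0.007, -0.673, 0.74]]
wrist_force: [-2.1, 5.4, 9.2]
gripper_width: 0.479
```

```bash
python3 - <<'E'
from ik import *
s=sense();print(s["tcp_pos"],s["wrist_force"],s["moment"])
E
```

```text
[ 0.5561 -0.2333  0.0735] [-2.1286  5.4397  9.2042] [ 0.7443  0.8464 -0.6004]
```

>>> {"api": "carry_out", "payload": {
  "steps": [
    [[0,0,0.1,0,0,0],[0,0,0.2,0,0,0],[0,0,0.2,0,0,0]]
  ]
}}

```text
time_s: 22.82
tcp_pos: [0.5557, -0.2332, 0.0736]
ee_rot: [[-1.0, 0.003, -0.005], [0.001, -0.737, -0.676], [-0.006, -0.676, 0.737]]
wrist_force: [0.8, 1.2, 2.4]
gripper_width: 0.482
```

```bash
python3 - <<'E'
from ik import *
s=sense();print(s["tcp_pos"],s["wrist_force"],s["moment"])
c=cap("scene"); crop(c,110,110,250,250,4,"pics/e6.png");c=cap("top"); crop(c,340,140,480,320,4,"pics/e7.png")
E
```

```text
[ 0.5557 -0.2332  0.0736] [0.7796 1.2386 2.3687] [ 1.1996 -0.3883  0.2917]
```

View pics/e7.png

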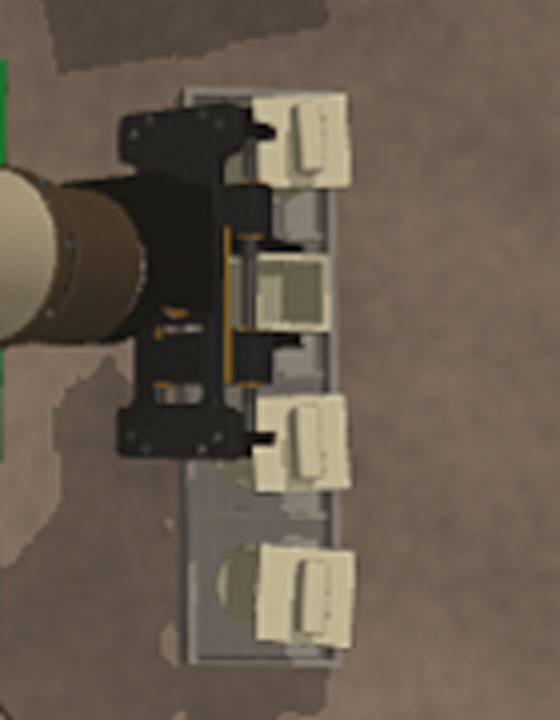

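>>> {"api": "carry_out", "payload": {
  "steps": [
    [[0,0,0.4,0,0,0],[0,-0.5,0.4,0,0,0],[0,-0.5,0.4,0,0,0],[0,-0.5,0.2,0,0,0],[0,-0.5,0.05,0,0,0],[0,-0.5,0.05,0,0,0]]
  ]
}}

```text
time_s: 23.68
tcp_pos: [0.5551, -0.2381, 0.0736]
ee_rot: [[-1.0, 0.003, -0.004], [0.001, -0.737, -0.676], [-0.005, -0.676, 0.737]]
wrist_force: [0.4, -0.2, -1.5]
gripper_width: 0.482
```

```bash
python3 - <<'E'
from ik import *
s=sense();print(s["tcp_pos"],s["wrist_force"],s["moment"])
E
```

```text
[ 0.5551 -0.2381  0.0736] [ 0.3612 -0.1708 -1.5118] [ 1.9531 -0.0518 -0.0223]
```

Just at contact height with the weight still carried. I release with a partial opening and back out along the tool axis.

>>> {"api": "carry_out", "payload": {
  "steps": [
    [[0,0,0,0,0,0],[0,0,0,0,0,0],[0,0,0,0,0,0],[0,0,0,0,0,0],[0,0.7,0.7,0,0,0],[0,2.2,2.0,0,0,0],[0,5,5,0,0,0],[0,9,9,0,0,0],[0,12,13,0,0,0],[0,14,17,0,0,0],[0,14,17,0,0,0]]
  ],
  "fingers": 95
}}

```text
time_s: 25.05
tcp_pos: [0.557, -0.0954, 0.2471]
ee_rot: [[-1.0, 0.01, -0.007], [-0.003, -0.734, -0.679], [-0.012, -0.679, 0.734]]
wrist_force: [0.1, -0.2, -0.6]
gripper_width: 0.628
```

```bash
python3 - <<'E'
from ik import *
chk(); setm()
c=cap("scene"); crop(c,110,130,250,250,5,"pics/f1.png");c=cap("top"); crop(c,250,140,450,315,4,"pics/f2.png")
E
```

```text
t 25.05 tcp [ 0.557  -0.0954  0.2471] err mm [  3.0566 145.1384   3.6342] rot err deg [ 0.178  -1.0685  0.5464] F [ 0.1087 -0.1787 -0.5671] w 0.6279253951638725 J [ 23.4815  20.0833 -29.3153  45.9108 -70.6752 -51.4503]
```

View pics/f1.png

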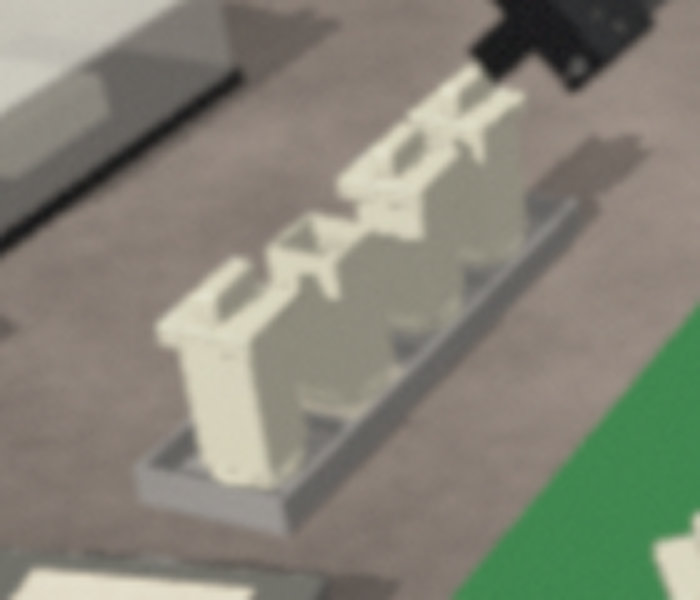

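View pics/f2.png

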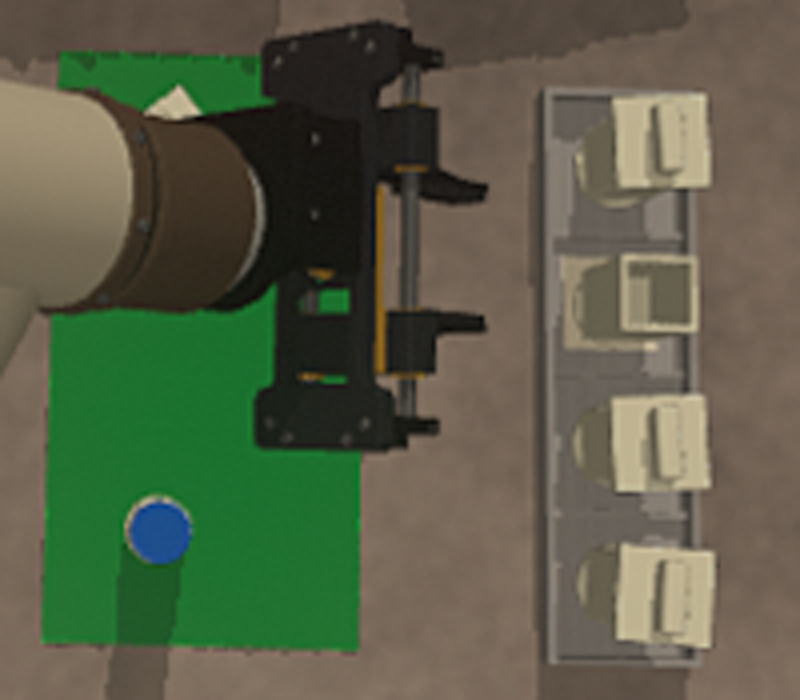

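```bash
python3 - <<'E'
from ik import *
c=cap("top")
f=lambda z,*P: onz(c,[(250+x/4,140+y/4) for x,y in P],z)
a=f(.1,(622,254),(697,257),(697,332),(621,332)); print(a[:,:2],a.mean(0))
for i in range(4):
    e=a[(i+1)%4]-a[i]; print(np.hypot(*e[:2]),np.degrees(np.arctan2(e[1],e[0]))%90)
a=f(.104,(613,98),(708,93),(711,187),(614,189)); print("lid1 top",a.mean(0))
a=f(.104,(612,398),(708,394),(711,489),(614,492)); print("lid2 top",a.mean(0))
q0=sense()["joints"]
for yaw,fl in((39.4,1),(39.4,-1),(-50.6,1),(-50.6,-1)):
    Rm=ori(yaw,90,fl); q1=seed([.6435,.0295,.15],Rm,np.array([15,30,-20,0,-60,0 if fl*yaw>0 else 100])); 
for yaw,fl in((0,1),(90,1),(0,-1),(90,-1)): seed([.555,-.24,.2],ori(yaw,90,fl),np.array([-10,20,-20,0,-60,50]))
E
```

```text
[[ 0.5751 -0.2213]
 [ 0.5745 -0.2635]
 [ 0.5324 -0.2633]
 [ 0.5312 -0.2207]] [ 0.5533 -0.2422  0.1   ]
0.042147773345884605 89.29113712378025
0.04214631482470346 89.70061076633252
0.04255074691871922 1.570582758106724
0.0438376766420628 89.20212866803871
lid1 top [ 0.6388 -0.2425  0.104 ]
lid2 top [ 0.47   -0.2418  0.104 ]
IK [ 17.   28.1  -3.7   0.  -58.3 112.4] err 0.0
IK [ 17.   28.1  -3.7   0.  -58.3 -67.6] err 0.0
IK [ 17.   28.1  -3.7   0.  -58.3  22.4] err 0.0
IK [  17.    28.1   -3.7   -0.   -58.3 -157.6] err 0.0
IK [ -8.1  21.9  -6.    0.  -62.1  98.1] err 0.0
IK [ -4.9  20.8 -10.4   6.4 -58.4 176.9] err 0.12871
IK [ -8.1  21.9  -6.    0.  -62.1 -81.9] err 0.0
IK [ -8.1  21.9  -6.    0.  -62.1   8.1] err 0.0
```

```bash
python3 - <<'E'
from ik import *
q0=sense()["joints"]
q1=seed([.6435,.0295,.14],ori(39.4,90,-1),np.array([15,30,-20,0,-60,-67])); jpath(q0,q1,11,2)
E
```

```text
IK [ 17.   28.6  -4.3   0.  -57.1 -67.6] err 0.0
max rot/row 6.216335631045637 max mm 22.269646092422914 zmin 0.1349999999999711 jmax/row 4.171975258128968
[[-0.1, 0.1, -1.7, 0.07, -0.03, -0.08], [0.3, 0.8, -3.0, 0.14, -0.06, -0.15], [0.8, 1.6, -4.3, 0.21, -0.09, -0.22], [1.3, 2.5, -5.5, 0.28, -0.13, -0.3], [2.0, 3.6, -6.6, 0.35, -0.16, -0.37], [2.8, 4.9, -7.7, 0.42, -0.2, -0.45], [3.7, 6.2, -8.6, 0.49, -0.23, -0.52], [4.8, 7.7, -9.5, 0.56, -0.26, -0.6], [5.9, 9.2, -10.2, 0.63, -0.29, -0.68], [7.2, 10.8, -10.8, 0.7, -0.32, -0.75], [8.7, 12.5, -11.2, 0.77, -0.35, -0.83], [8.7, 12.5, -11.2, 0.77, -0.35, -0.83], [8.7, 12.5, -11.2, 0.77, -0.35, -0.83]]
```

>>> {"api": "carry_out", "payload": {
  "steps": [
    [[-0.1,0.1,-1.7,0.07,-0.03,-0.08],[0.3,0.8,-3.0,0.14,-0.06,-0.15],[0.8,1.6,-4.3,0.21,-0.09,-0.22],[1.3,2.5,-5.5,0.28,-0.13,-0.3],[2.0,3.6,-6.6,0.35,-0.16,-0.37],[2.8,4.9,-7.7,0.42,-0.2,-0.45],[3.7,6.2,-8.6,0.49,-0.23,-0.52],[4.8,7.7,-9.5,0.56,-0.26,-0.6],[5.9,9.2,-10.2,0.63,-0.29,-0.68],[7.2,10.8,-10.8,0.7,-0.32,-0.75],[8.7,12.5,-11.2,0.77,-0.35,-0.83],[8.7,12.5,-11.2,0.77,-0.35,-0.83],[8.7,12.5,-11.2,0.77,-0.35,-0.83]]
  ]
}}

```text
time_s: 26.82
tcp_pos: [0.6411, 0.0259, 0.1308]
ee_rot: [[-0.637, -0.014, -0.771], [0.771, -0.001, -0.637], [0.008, -1.0, 0.012]]
wrist_force: [0.5, 0.1, 1.3]
gripper_width: 0.628
```

```bash
python3 - <<'E'
from ik import *
chk(); setm()
c=cap("scene"); crop(c,200,160,320,270,5,"pics/k1.png");c=cap("top"); crop(c,250,140,350,260,5,"pics/k2.png")
for g in([.643,.0295,.06],[.643,.0295,.035]): to(g,ori(39.4,90,-1))
E
```

```text
t 26.82 tcp [0.6411 0.0259 0.1308] err mm [  84.1951  121.2459 -116.3399] rot err deg [ 43.99   -19.4047 -47.6168] F [0.4674 0.1488 1.338 ] w 0.6276107313529481 J [ 16.6554  28.9326  -4.326   -0.1867 -57.5363 -67.0176]
row [0.185, 0.365, -7.58, 0.001, -0.014, -0.002] rows>= 1.2
row [0.185, 0.365, -10.08, 0.001, -0.014, -0.002] rows>= 1.6
```

View pics/k1.png

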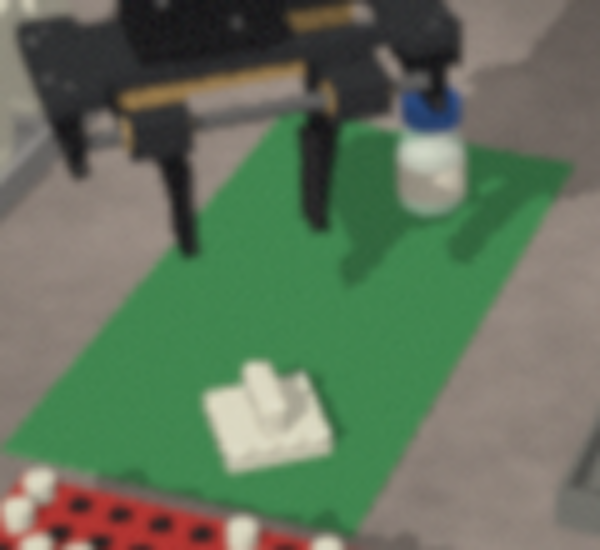

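View pics/k2.png

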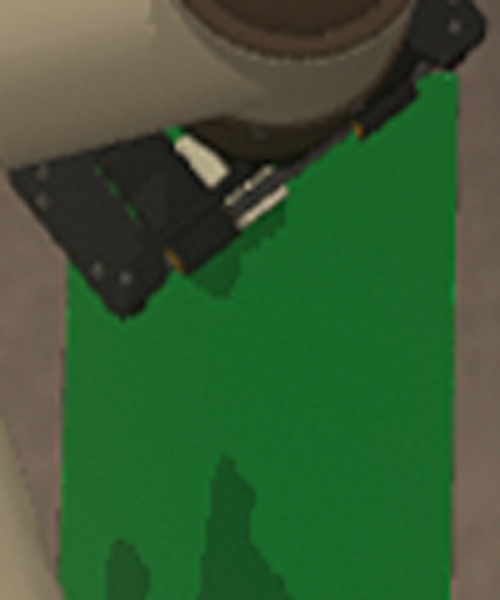

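```bash
python3 - <<'E'
from ik import *
c=cap("scene"); print(onz(c,[(200+266/5,160+417/5)],.014), onz(c,[(200+258/5,160+367/5),(200+285/5,160+408/5)],.032))
E
```

```text
[[0.6518 0.0344 0.014 ]] [[0.637  0.0243 0.032 ]
 [0.663  0.0502 0.032 ]]
```

>>> {"api": "carry_out", "payload": {
  "steps": [
    [[0.2,0.35,-3,0,-0.014,0],[0.2,0.35,-6,0,-0.014,0],[0.2,0.35,-7.5,0,-0.014,0],[0.2,0.35,-8.5,0,-0.014,0],[0.2,0.35,-8.5,0,-0.014,0]]
  ]
}}

```text
time_s: 27.6
tcp_pos: [0.6442, 0.0303, 0.0467]
ee_rot: [[-0.636, 0.002, -0.771], [0.771, 0.0, -0.636], [-0.001, -1.0, -0.002]]
wrist_force: [0.2, 0.7, 0.5]
gripper_width: 0.629
```

```bash
python3 - <<'E'
from ik import *
chk(); setm(); to([.643,.0295,.036],ori(39.4,90,-1))
c=cap("scene"); crop(c,200,160,320,270,5,"pics/k3.png")
E
```

```text
t 27.6 tcp [0.6442 0.0303 0.0467] err mm [  3.0512   4.4044 -84.1324] rot err deg [ 0.084  -0.9443 -0.014 ] F [0.202  0.6796 0.4626] w 0.6285783626130053 J [ 17.0514  34.1264  -9.1567   0.0461 -46.5832 -67.5606]
row [-0.12, -0.076, -1.567, -0.0, 0.002, -0.002] rows>= 0.3
```

View pics/k3.png

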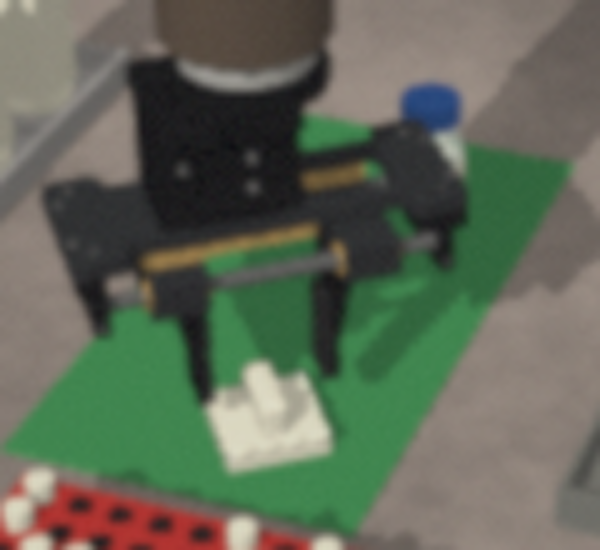

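```bash
python3 - <<'E'
from ik import *
c=cap("scene"); s=sense(); p=s["tcp_pos"]; Rm=s["ee_rot"]; t=p+.014*Rm[:,1]
for k in(-.030,.030): print((proj(c,t+k*Rm[:,0])[0]-[200,160])*5)
t2=cap("top"); 
E
```

```text
[203.7986 387.9626]
[320.5832 363.7917]
```

The finger-tip midpoint in the crop, (267,390), coincides with the bar's top centre at about (270,388). The scene camera carries a consistent bias of about 7 mm, as the finger projection shows, so I trust the top view. I descend and grip.

>>> {"api": "carry_out", "payload": {
  "steps": [
    [[-0.05,0,-0.8,0,0,0],[-0.05,0,-1.5,0,0,0],[-0.05,0,-1.6,0,0,0],[-0.05,0,-1.6,0,0,0]]
  ]
}}

```text
time_s: 28.25
tcp_pos: [0.6437, 0.0303, 0.0306]
ee_rot: [[-0.636, 0.003, -0.771], [0.771, 0.0, -0.636], [-0.001, -1.0, -0.002]]
wrist_force: [0.2, 1.2, 0.3]
gripper_width: 0.626
```

>>> {"api": "carry_out", "payload": {
  "steps": [
    [[0,0,0,0,0,0],[0,0,0,0,0,0],[0,0,0,0,0,0],[0,0,0,0,0,0],[0,0,0,0,0,0],[0,0,0,0,0,0],[0,0,0,0,0,0]]
  ],
  "fingers": 255
}}

```text
time_s: 29.12
tcp_pos: [0.6437, 0.0303, 0.0309]
ee_rot: [[-0.636, 0.003, -0.771], [0.771, 0.0, -0.636], [-0.001, -1.0, -0.002]]
wrist_force: [-0.4, 1.1, -1.0]
gripper_width: 0.156
```

>>> {"api": "carry_out", "payload": {
  "steps": [
    [[0,0,2,0,0,0],[0,0,6,0,0,0],[0,0,12,0,0,0],[0,0,18,0,0,0],[0,0,18,0,0,0]]
  ]
}}

```text
time_s: 29.75
tcp_pos: [0.6467, 0.0307, 0.2176]
ee_rot: [[-0.637, 0.016, -0.771], [0.771, 0.003, -0.637], [-0.008, -1.0, -0.014]]
wrist_force: [0.2, -0.6, -0.6]
gripper_width: 0.154
```

```bash
python3 - <<'E'
from ik import *
chk(); setm()
c=cap("scene"); crop(c,200,90,340,230,4,"pics/k4.png")
to([.5533,-.2422,.22],ori(0,90,-1)); q1=seed([.5533,-.2422,.22],ori(0,90,-1),np.array([-8,20,-6,0,-60,-80])); 
E
```

```text
t 29.75 tcp [0.6467 0.0307 0.2176] err mm [  2.4794   0.4768 170.9592] rot err deg [ 0.1471 -0.7604  0.0317] F [ 0.2286 -0.5704 -0.5884] w 0.15449658533507926 J [ 17.0649  24.4985   1.4833   0.1267 -66.0809 -67.5613]
row [-9.338, -27.293, -0.263, 0.003, 0.016, -0.69] rows>= 4.6
IK [ -8.3  20.9  -4.5  -0.  -64.6 -81.7] err 0.0
```

View pics/k4.png

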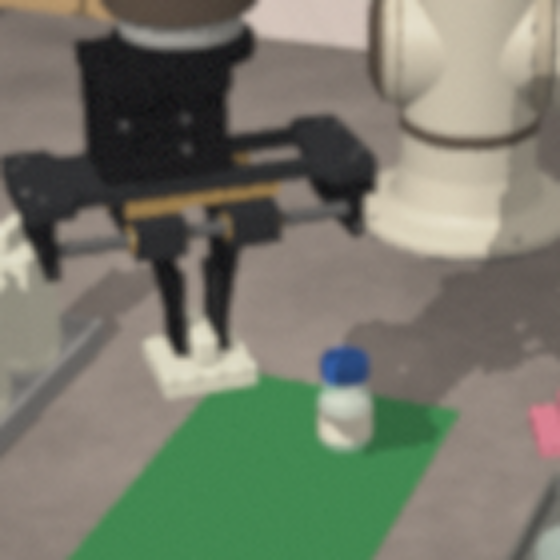

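>>> {"api": "carry_out", "payload": {
  "steps": [
    [[-1.2,-3.4,0,0,0.016,-0.086],[-2.3,-6.8,0,0,0.016,-0.173],[-3.5,-10.2,0,0,0.016,-0.26],[-4.7,-13.6,0,0,0.016,-0.345],[-5.8,-17.1,0,0,0.016,-0.43],[-7,-20.5,0,0,0.016,-0.52],[-8.2,-23.9,0,0,0.016,-0.6],[-9.3,-27.3,-0.2,0,0.016,-0.69],[-9.3,-27.3,-0.2,0,0.016,-0.69],[-9.3,-27.3,-0.2,0,0.016,-0.69],[-9.3,-27.3,-0.2,0,0.016,-0.69]]
  ]
}}

```text
time_s: 31.18
tcp_pos: [0.5509, -0.2418, 0.2083]
ee_rot: [[-0.001, -0.013, -1.0], [1.0, 0.004, -0.001], [0.004, -1.0, 0.013]]
wrist_force: [-0.7, 0.1, -0.4]
gripper_width: 0.159
```

```bash
python3 - <<'E'
from ik import *
chk(); setm(); to([.5533,-.2422,.150],ori(0,90,-1))
c=cap("scene"); crop(c,110,60,250,220,4,"pics/m1.png"); c=cap("top"); crop(c,360,150,460,310,4,"pics/m2.png")
E
```

```text
t 31.18 tcp [ 0.5509 -0.2418  0.2083] err mm [ -95.8107 -272.4844   -9.3345] rot err deg [  0.1317   1.721  -39.4863] F [-0.7319  0.1021 -0.4082] w 0.15943032659191228 J [ -8.3544  21.3401  -4.7778  -0.1413 -64.6619 -81.5181]
row [0.243, -0.045, -6.33, -0.004, -0.013, -0.001] rows>= 1.0
```

View pics/m1.png

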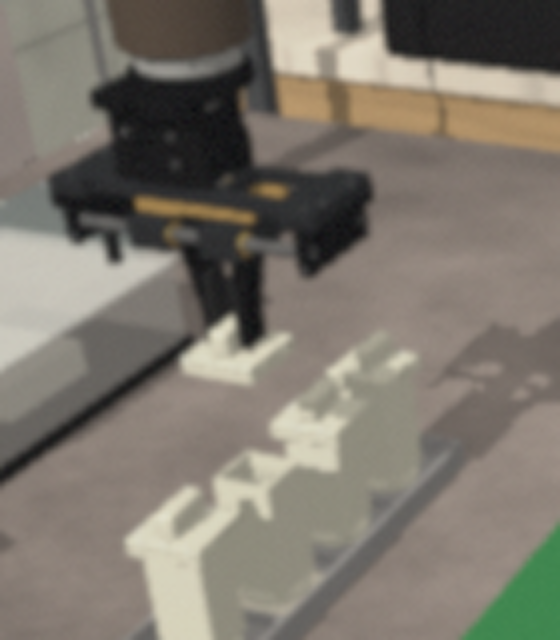

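View pics/m2.png

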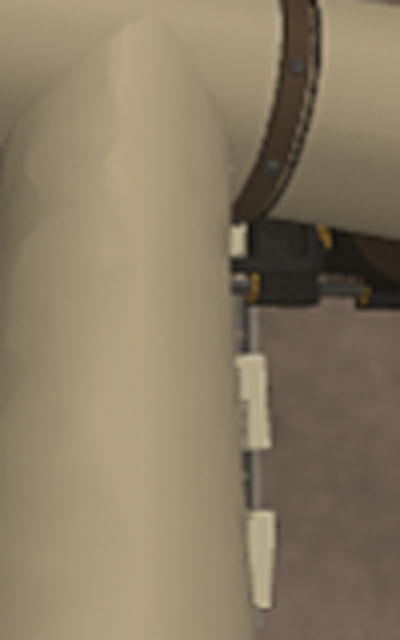

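>>> {"api": "carry_out", "payload": {
  "steps": [
    [[0.25,0,-2,0,-0.013,0],[0.25,0,-4,0,-0.013,0],[0.25,0,-6,0,-0.013,0],[0.25,0,-7,0,-0.013,0],[0.25,0,-7,0,-0.013,0],[0.25,0,-7,0,-0.013,0]]
  ]
}}

```text
time_s: 32.02
tcp_pos: [0.5539, -0.2427, 0.1397]
ee_rot: [[-0.0, 0.002, -1.0], [1.0, 0.003, -0.0], [0.003, -1.0, -0.002]]
wrist_force: [0.9, 0.2, 0.3]
gripper_width: 0.156
```

```bash
python3 - <<'E'
from ik import *
chk()
c=cap("scene"); crop(c,130,130,230,230,8,"pics/m3.png"); setm()
E
```

```text
t 32.02 tcp [ 0.5539 -0.2427  0.1397] err mm [  2.9868  -0.9651 -68.5736] rot err deg [-0.0502 -0.8829 -0.0595] F [0.8978 0.2065 0.332 ] w 0.15644470688191228 J [ -8.4453  24.8011  -9.9845  -0.2522 -55.1138 -81.4024]
```

View pics/m3.png

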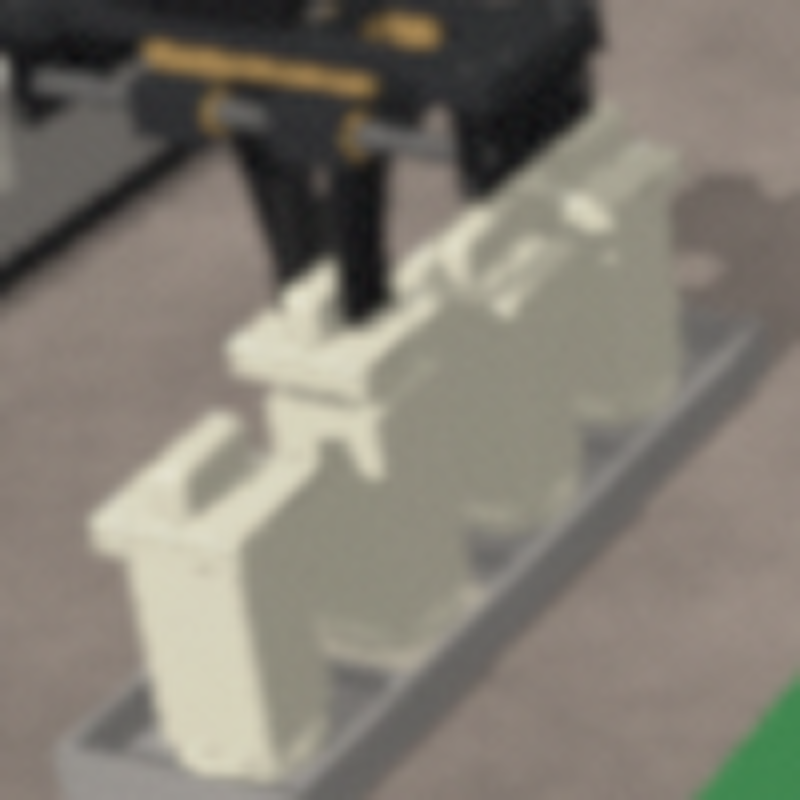

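>>> {"api": "carry_out", "payload": {
  "steps": [
    [[0,0.05,-0.5,0,0,0],[0,0.05,-1,0,0,0],[0,0.05,-1.3,0,0,0],[0,0.05,-1.5,0,0,0],[0,0.05,-1.5,0,0,0]]
  ]
}}

```text
time_s: 32.7
tcp_pos: [0.5531, -0.2422, 0.1236]
ee_rot: [[0.0, 0.0, -1.0], [1.0, 0.004, 0.0], [0.004, -1.0, -0.0]]
wrist_force: [-0.7, 0.3, -0.4]
gripper_width: 0.159
```

```bash
python3 - <<'E'
from ik import *
s=sense();print(s["tcp_pos"],s["wrist_force"],s["moment"])
c=cap("scene"); crop(c,130,130,230,230,8,"pics/m4.png")
E
```

```text
[ 0.5531 -0.2422  0.1236] [-0.6666  0.3222 -0.3892] [ 0.0576 -0.1471 -0.0276]
```

View pics/m4.png

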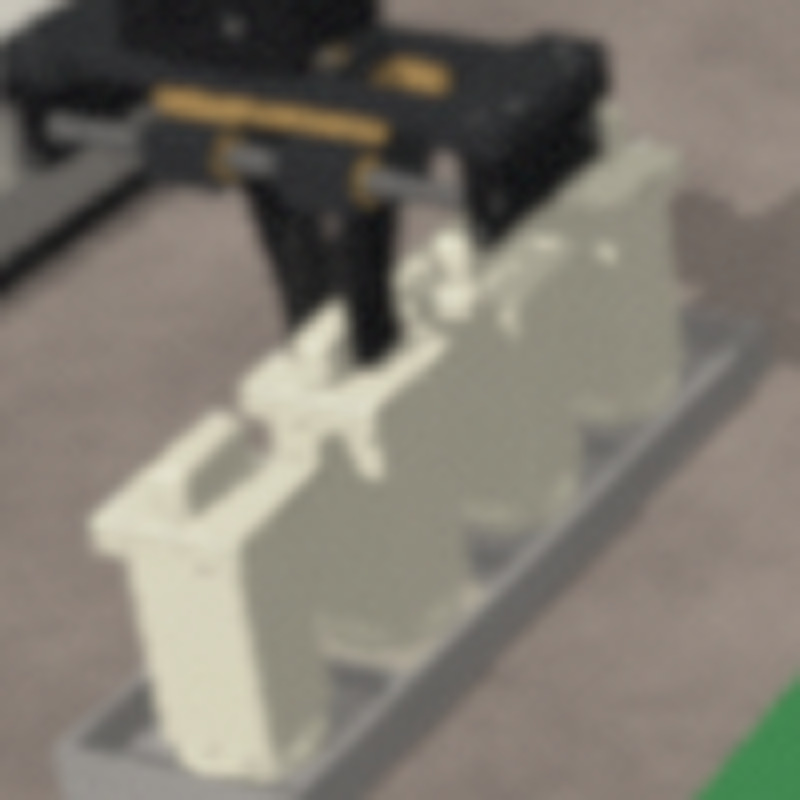

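The TCP is at 0.1236, which is 5 mm below where the skirt would have caught the rim, and there is no force. The skirt is over the mouth, so I lower the last few millimetres.

>>> {"api": "carry_out", "payload": {
  "steps": [
    [[0,0,-0.15,0,0,0],[0,0,-0.25,0,0,0],[0,0,-0.35,0,0,0],[0,0,-0.35,0,0,0]]
  ]
}}

```text
time_s: 33.25
tcp_pos: [0.5534, -0.2423, 0.1209]
ee_rot: [[0.0, 0.001, -1.0], [1.0, 0.003, 0.0], [0.003, -1.0, -0.001]]
wrist_force: [-0.9, 0.1, 3.0]
gripper_width: 0.157
```

Seated at TCP 0.1209, exactly the expected height, with +3 N. I open a little and rise straight up.

>>> {"api": "carry_out", "payload": {
  "steps": [
    [[0,0,0,0,0,0],[0,0,0,0,0,0],[0,0,0,0,0,0],[0,0,0,0,0,0],[0,0,1,0,0,0],[0,0,3,0,0,0],[0,0,7,0,0,0],[0,0,13,0,0,0],[0,5,15,0,0,0],[0,10,15,0,0,0],[0,15,15,0,0,0],[0,20,15,0,0,0],[0,25,15,0,0,0],[0,30,15,0,0,0],[0,36,15,0,0,0],[0,42,15,0,0,0],[0,42,15,0,0,0]]
  ],
  "fingers": 160
}}

```text
time_s: 35.38
tcp_pos: [0.553, 0.1815, 0.2707]
ee_rot: [[-0.005, 0.001, -1.0], [1.0, 0.004, -0.005], [0.004, -1.0, -0.001]]
wrist_force: [0.1, -0.5, 0.2]
gripper_width: 0.37
```

```bash
python3 - <<'E'
from ik import *
chk()
c=cap("scene","pics/z0.png"); crop(c,130,130,230,230,6,"pics/z1.png");c=cap("top","pics/z2.png"); crop(c,370,150,450,315,3.6,"pics/z3.png")
E
```

```text
t 35.38 tcp [0.553  0.1815 0.2707] err mm [ -0.8407 424.2194 130.8569] rot err deg [0.0653 0.0642 0.2761] F [ 0.1222 -0.4921  0.173 ] w 0.36962682298286387 J [  34.0146   16.5182   -2.6629   -0.1782  -70.6109 -123.6779]
```

View pics/z1.png

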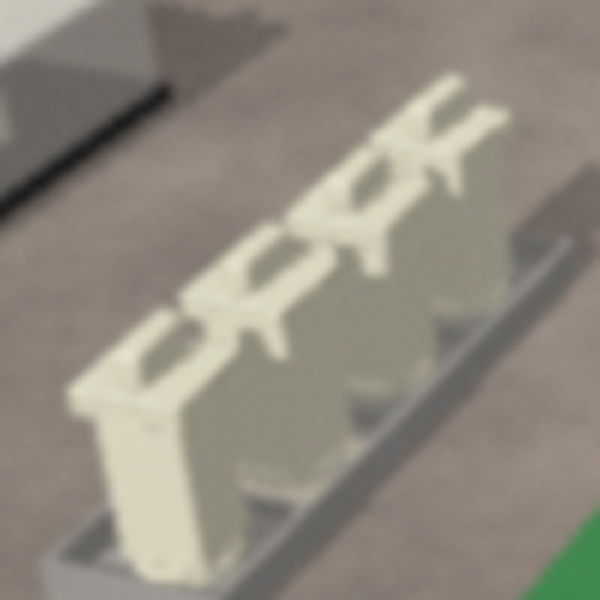

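View pics/z3.png

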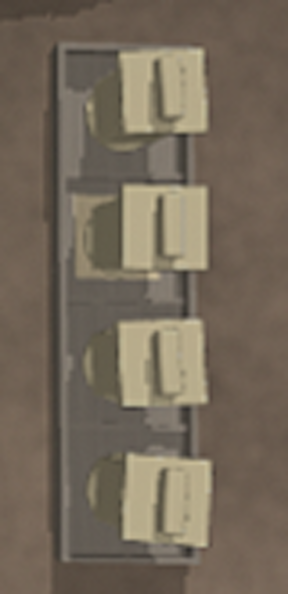

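View pics/z2.png

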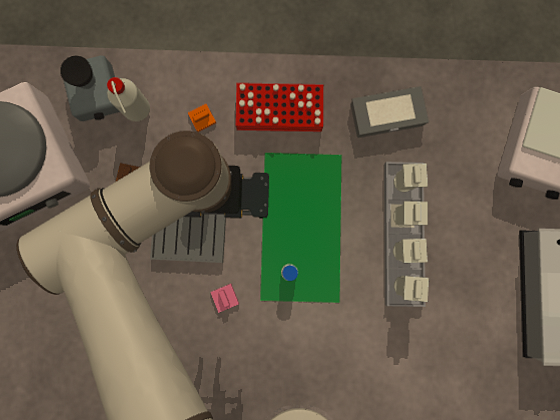

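```bash
python3 - <<'E'
from ik import *
c=cap("top"); a=onz(c,[(370+x/3.6,150+y/3.6) for x,y in((123,186),(207,186),(208,268),(124,269))],.104); print(a[:,:2],a.mean(0))
ticket.finish_job(); print(sense()["time_s"])
E
```

```text
[[ 0.5786 -0.2172]
 [ 0.5801 -0.2695]
 [ 0.5291 -0.2698]
 [ 0.527  -0.2178]] [ 0.5537 -0.2436  0.104 ]
the job is handed in; nothing more can be done
the job is handed in; nothing more can be done
```

The jar now stands right way up on the filter paper with its lid on, and I handed the job in at about 35 s of the 72 s allowed. No verdict is reported.

**What I did:**
- Gripped the upside-down jar from the side and laid it on the mat.
- Regripped it at the mouth end, turned it upright and set it down on the paper.
- Picked the white lid up by its bar, turned it square to the jar and lowered it onto the mouth.
- Backed the arm clear of everything.

**What the last checks showed:**
- **Jar:** its mouth was measured at (0.553, −0.242), about 3 mm from the centre of the paper, and it looked upright in both views.
- **Lid:** it seated at the expected height (TCP at 0.1209 m) with about +3 N. Its top measured about 1.5 mm from the mouth centre and it sits square.
- **Other things:** the closed jars were at the same pixels as at the start and the reagent bottle had not moved. In the last view the arm hid the beaker, so I did not check its final position.

**What went wrong or disagreed:**
- The first reach, towards a flat outward pose, ran into joint limits, so I changed the approach direction.
- While setting the jar down I met about 12 N. I suspected a gripper lug on a neighbour's lid, backed off and lowered again; the same stop height after shifting the jar suggests it was the tray floor.
- The scene camera read about 7 mm off against the fingers and the top view, so I placed by the top view.

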